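Swap batteries in the charging dock and set the fine current knob

TASK

Turn the charger's inner red knob right back to the white OFF mark, then move both charged (green-topped) batteries from the dock into the clear tub, setting them down gently and upright, and seat every flat (orange-topped) battery fully down and square in a dock pocket of its own, terminals towards the copper contacts. With all of them in place and the knob still at OFF, turn the inner red knob to the green mark, and only then press the green start button fully down and let it up. Never disturb the outer grey knob, which is already set, and leave the bottle, jar and screwdriver where they are.

Things in the scene. Friction and masses are not known exactly. Their poses are not given: they have to be found in the camera images.
- flat0: a flat (empty) battery: black block 97 (its x) x 43 (its y) x 52 mm tall with an orange top, 0.4 to 0.75 kg, standing upright on the table at the start; origin at the centre of its underside. Two or three of flat0..flat2 are present. The brass terminal tabs (5 mm high, on the top) are at its +x end
- flat1: a flat (empty) battery: black block 97 (its x) x 43 (its y) x 52 mm tall with an orange top, 0.4 to 0.75 kg, standing upright on the table at the start; origin at the centre of its underside. Two or three of flat0..flat2 are present. The brass terminal tabs (5 mm high, on the top) are at its +x end
- flat2: a flat (empty) battery: black block 97 (its x) x 43 (its y) x 52 mm tall with an orange top, 0.4 to 0.75 kg, standing upright on the table at the start; origin at the centre of its underside. Two or three of flat0..flat2 are present. The brass terminal tabs (5 mm high, on the top) are at its +x end
- flat0_terminals (a point): point on the top face of flat0 between its two brass terminal tabs, 38 mm from the battery's centre along its +x and 52 mm above its underside
- flat1_terminals (a point): point on the top face of flat1 between its two brass terminal tabs, 38 mm from the battery's centre along its +x and 52 mm above its underside
- flat2_terminals (a point): point on the top face of flat2 between its two brass terminal tabs, 38 mm from the battery's centre along its +x and 52 mm above its underside
- full0: a charged battery: same 97 x 43 x 52 mm block with a green top, seated in one of the dock's pockets at the start; origin at the centre of its underside, +x towards its terminals. Two of full0..full2 are present
- full1: a charged battery: same 97 x 43 x 52 mm block with a green top, seated in one of the dock's pockets at the start; origin at the centre of its underside, +x towards its terminals. Two of full0..full2 are present
- full2: a charged battery: same 97 x 43 x 52 mm block with a green top, seated in one of the dock's pockets at the start; origin at the centre of its underside, +x towards its terminals. Two of full0..full2 are present
- dock: fixed blue dock, 135 (x) x 270 (y) x 24 mm high, origin at the centre of its underside, yaw varies. Three open pockets at y = -85, 0, 85 mm, each 101 (x) x 47 (y) mm, 16 mm deep with a chamfered mouth (floor 8 mm above the table): a seated battery stands out 36 mm. Copper contact pads 6 mm high on the rim at each pocket's +x end (nothing to hit)
- dock_hole0 (a point): centre of the mouth of the dock pocket at y = -85 mm, at the dock's top face (24 mm above the table); axes as the dock's
- dock_hole1 (a point): centre of the mouth of the dock pocket at y = 0 mm, at the dock's top face (24 mm above the table); axes as the dock's
- dock_hole2 (a point): centre of the mouth of the dock pocket at y = 85 mm, at the dock's top face (24 mm above the table); axes as the dock's
- tub: fixed clear food tub with a white rim, outside 140 (its x) x 230 (its y) x 45 mm high, walls and floor 3 mm; origin at the centre of its underside, yaw varies. Two batteries fit upright in it side by side, 110 mm apart along the tub's y, lengths along the tub's x
- charger: fixed grey charger box with black top, 180 (x) x 140 (y) x 70 mm high; origin at the centre of its underside, yaw varies. On top: the concentric knobs at x = -30, y = 0 mm and the start button at x = 58, y = -15 mm. White (OFF) and green marks are painted around the knobs, 41 mm from their axis
- fine_knob (a joint): angle of the inner (red, fine current) knob, rad, growing clockwise seen from above; 0 = at its stop, white pointer line at the white OFF mark (0.65 rad anticlockwise of the charger's +x); 1.30 = pointer at the green mark (0.65 rad clockwise of +x). Upper stop 2.2; starts at 0.45 to 0.95. Stays where it is left; friction 0.03 N m
- fine_grip (a point): point on the knob axis at the height to grip, in the inner knob's upright red bar: 32 mm long (point x, + is the pointer end) x 10 mm wide (point y) x 24 mm tall; bar top 9 mm above this point. The red disc under the bar (32 mm diameter) has its top 15 mm below this point, the outer knob 21 mm below
- range_knob (a joint): angle of the outer (grey, voltage range) knob, rad, a disc of 62 mm diameter and 14 mm high round the foot of the inner knob, clockwise positive; it turns easily (friction about 0.02 N m) and is already set: it must stay as found
- range_pointer (a point): tip of the yellow pointer line on top of the outer knob, 28 mm from the knob axis; it turns with the outer knob
- start (a joint): travel of the green start button, m: 0 = up, 0.006 = fully down (5 N); springs back. A press counts beyond 0.004
- start_top (a point): centre of the top of the green start button (28 mm diameter), which is pressed straight down
- water_bottle: bystander: white bottle with a yellow label and blue cap, 60 mm diameter, 150 mm tall, standing; origin at the centre of its underside
- bit_jar: bystander: amber jar with yellow cap, 50 mm diameter, 70 mm tall, standing; origin at the centre of its underside
- screwdriver: bystander: red-handled screwdriver, 150 mm long, lying on the table along its x; origin under its middle
There are look-alikes about, which are no part of the job. What is shaped like the flat1 but pink is not meant.

How it is judged:
By the outcome, as a careful person would: the job done as asked, in the order asked, and still so for the second after the job is handed in, with the robot touching nothing.
Of full0, full1, full2 only 2 to 2 are there at a start; the rules pass over those that are not, and their reading is None.
Of flat0, flat1, flat2 only 2 to 3 are there at a start; the rules pass over those that are not, and their reading is None.
At some moment in a run one of flat0, flat1, flat2 may be knocked a few centimetres aside while the robot is not near it.
It also fails if it takes over 210 s, if anything falls off the work surface, if the arm or the gripper's body presses on something with over 40 N, if the wrist force passes 120 N, or if a joint passes its speed limit or range.

ROBOT

A 7-joint arm with a two-finger parallel gripper is mounted at the origin on the work surface. World frame = base frame: x ahead of the robot, y to its left, z up, the work surface at z = 0. Lengths are in m, angles in rad, forces in N, time in s.
With the tool pointing down it reaches from about 0.4 to 0.9 m from the base axis. Payload 5.5 kg.
Tool frame: the origin (TCP) lies at the very end of the fingers, on their centre line; the grasp point (between the pads) lies 19 mm behind it; z points along the fingers, x is the direction in which the jaws open and shut, and the axes are right-handed (so a half turn about z gives the same grasp; the last joint's range is limited). The gripper opens to 85 mm and grips with 20 to 120 N. Pads are 22 mm wide; open, the fingers measure 114 mm over their backs; the gripper's body (76 mm by 85 mm) begins 54 mm behind the grasp point. The pads swing forward as they close: fully open they stand 13 mm farther back than shut.
Start: joints at [-1.078, 0.501, -0.427, 1.55, 0.221, 1.138, -0.21], TCP at [0.148, 0.633, 0.231] pointing down, gripper open.
Joint ranges: [-2.88, 2.88], [-0.31, 2.03], [-1.54, 1.56], [0.2, 2.42], [-1.41, 4.55], [0.19, 2.02], [-2.57, 2.57]. Speed limits (rad/s): [2.57, 2.57, 3.14, 3.14, 3.14, 3.14, 3.14].

INTERFACE

Orientations are given as a unit quaternion [x, y, z, w].
In Python, from bench import robot gives the robot as it stands.
- The arm moves only by the tool jog_arm, never from a script. Its arguments are lists of equal length, an entry for each row: "jaw": the opening, from 0 (shut) to 1 (fully open); "xyz": the shift along the tool's x, y, z in m, a list of three; "turn": the turn about the tool's z in units of 6 degrees (1.0 is 6 degrees). In form: {"jaw": [jaw, ...], "xyz": [[x, y, z], ...], "turn": [turn, ...]}. A call has 1 to 20 rows; each row shifts and turns the commanded pose from where the row before left it, along the tool's axes as they then stand; what a row does not reach is not made up. A row lasts 1/8 s, in which the tool goes at most 62.5 mm and 10.7 degrees, less where a joint would pass 70% of its speed; a pose out of reach is approached as far as the arm can. A call is refused whole if a number of a shift passes 0.0625 or a number of a turn 1, either way. A call with a gripper value outside its range is refused whole. The fingers move at their own pace and stop on an object; "force" is the grip in N (left out, the last holds). Time passes only in rows, so rows that do not move let the fingers close. It gives the time, the measured TCP pose, the force and the opening at its end, in the units of the state.
- robot.get_state(): the state, without advancing time (a new reading comes with each control period).
- robot.camera(name): name is "scene" or "side" or "wrist"; returns a dict with "frame" (420x560x3 uint8, red, green, blue), "intrinsics" (3x3 intrinsics, pixels), "distortion" ([k1, k2, p1, p2, k3] as OpenCV has them; the pictures are not rectified), "T" (4x4, takes a point from camera to world coordinates). Camera axes: x right, y down, z forward; pixel columns grow to the right and rows downward; lengths in m; the calibration is good to about 2 mm. A picture is of the moment at which its call begins. There is no depth.
- robot.finish_job(): hands the job in, once; it reports no verdict.
The state is a dict: "time_s": time; "q": joint angles; "dq": joint speeds; "joint_torque": joint torques, N m; "position": TCP position; "tool_rot": TCP orientation; "force": force on the tool from outside, world axes, zero at the start; "moment": the same for the moment, N m; "grip_width": finger opening in m.
Only numpy, scipy, OpenCV 4.12 (cv2) and the standard library are available. Lean on these libraries where they do the work, as an engineer would, in place of code of your own. Each camera call takes 0.05 s, during which the arm holds its last target. There are 200 camera calls.

## Working session

There is one attempt and no reset: what is moved stays moved. The work goes in short steps, Python scripts to look and compute and a tool call to move; the robot and the scene stay as the last step left them, time stands still between calls to the robot, and variables do not carry over. Pictures are saved under pics/ and viewed, about 12 in all and at most 16, crops included, and the job is handed in when it is done.

Besides the shell and the picture viewer there is one more tool, called in YAML: its name, and indented under it one key for each argument. jog_arm: Moves the arm, as the interface text tells. Its arguments: {"type":"object","properties":{"jaw":{"type":"array"},"xyz":{"type":"array"},"turn":{"type":"array"},"force":{"type":"number"}},"required":["jaw","xyz","turn"]}

```bash
ls; mkdir -p pics; cat > h.py <<'E'
import numpy as np, cv2, pickle, sys
from bench import robot
def snap(n, tag):
    c=robot.camera(n); pickle.dump(c,open(f'pics/{tag}.pkl','wb'))
    cv2.imwrite(f'pics/{tag}.png', c['frame'][:,:,::-1]); return c
def load(tag): return pickle.load(open(f'pics/{tag}.pkl','rb'))
def crop(tag,u0,v0,u1,v1,s,out):
    f=load(tag)['frame'][v0:v1,u0:u1,::-1]
    cv2.imwrite(f'pics/{out}.png', cv2.resize(f,None,fx=s,fy=s,interpolation=cv2.INTER_CUBIC))
def ray(c,uv):
    p=cv2.undistortPoints(np.array([[uv]],float),c['intrinsics'],np.array(c['distortion'],float))[0,0]
    T=np.array(c['T']); return T[:3,3], T[:3,:3]@np.array([p[0],p[1],1.])
def onz(c,uv,z):
    o,d=ray(c,uv); return o+d*(z-o[2])/d[2]
def proj(c,P):
    T=np.linalg.inv(np.array(c['T'])); r,_=cv2.Rodrigues(T[:3,:3])
    return cv2.projectPoints(np.atleast_2d(np.array(P,float)),r,T[:3,3],c['intrinsics'],np.array(c['distortion'],float))[0][:,0]
E
python3 - <<'E'
from h import *
a=snap('scene','s0')['frame'];b=snap('side','d0')['frame'];snap('wrist','w0')
print(robot.get_state())
cv2.imwrite('pics/s0x.png',cv2.resize(a[:,:,::-1],(800,600),interpolation=cv2.INTER_CUBIC))
cv2.imwrite('pics/d0x.png',cv2.resize(b[:,:,::-1],(800,600),interpolation=cv2.INTER_CUBIC))
for n in ('s0','d0','w0'): print(n,np.round(load(n)['T'],3).tolist())
E
```

```text
pics
{'time_s': 0.15, 'q': array([-1.07778433,  0.50164835, -0.42683699,  1.55119659,  0.22082254,
        1.13831256, -0.21030582]), 'dq': array([ 6.79796691e-04, -3.70873395e-03,  7.54953773e-04, -3.81048995e-03,
       -1.10063840e-03, -2.05673810e-03,  9.66317944e-05]), 'joint_torque': array([-5.64148315e-03, -5.70046842e+01, -5.82543880e+00, -2.81289250e+01,
        1.04440626e-02,  7.78091111e-03, -9.28297908e-06]), 'position': array([0.14797894, 0.6323845 , 0.23049393]), 'tool_rot': array([ 7.83500744e-01,  6.21390387e-01, -6.04533208e-04,  4.52890096e-04]), 'force': array([ 0.88570812,  0.38770206, -0.00161373]), 'moment': array([-0.03046653, -0.01584333,  0.01481239]), 'grip_width': 0.08536267589598494}
s0 [[0.524, 0.658, -0.541, 1.212], [0.852, -0.402, 0.335, -0.426], [0.003, -0.636, -0.771, 0.962], [0.0, 0.0, 0.0, 1.0]]
d0 [[-0.947, -0.164, 0.275, 0.315], [-0.32, 0.453, -0.832, 0.833], [0.012, -0.876, -0.482, 0.624], [0.0, 0.0, 0.0, 1.0]]
w0 [[0.228, 0.931, 0.286, 0.074], [0.974, -0.218, -0.069, 0.649], [-0.002, 0.294, -0.956, 0.372], [0.0, 0.0, 0.0, 1.0]]
```

View pics/s0x.png

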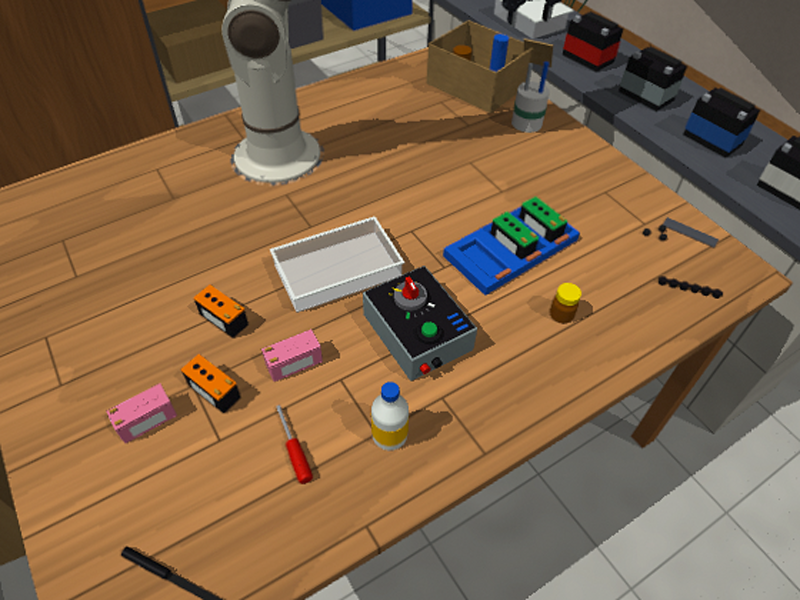

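View pics/d0x.png

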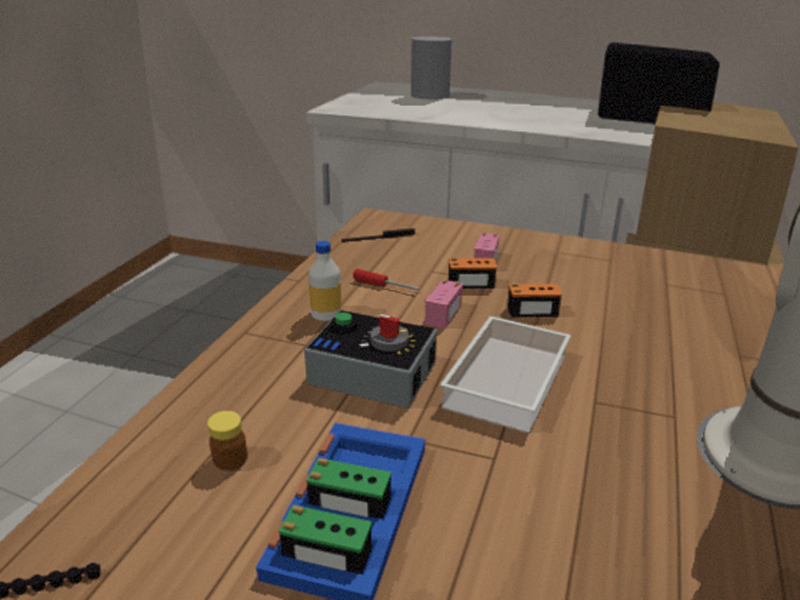

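Candidates for flats are the orange tops at about (220,308) and (211,382) in the 800-px scene view. The look-alikes are pink, at (142,412) and (293,353). The charged ones are green, at (516,233) and (544,218) in the dock. The empty pocket is at about (485,258).

```bash
cat > m.py <<'E'
from h import *
def blobs(c,kind,z,amin=40):
    hsv=cv2.cvtColor(c['frame'],cv2.COLOR_RGB2HSV)
    lo,hi={'orange':((8,200,150),(20,255,255)),'green':((50,120,60),(75,255,255)),'blue':((105,170,60),(125,255,255))}[kind]
    m=cv2.inRange(hsv,lo,hi)
    m=cv2.morphologyEx(m,cv2.MORPH_CLOSE,np.ones((3,3)))
    out=[]
    for k in cv2.findContours(m,cv2.RETR_EXTERNAL,cv2.CHAIN_APPROX_NONE)[0]:
        if cv2.contourArea(k)<amin: continue
        P=np.array([onz(c,p,z)[:2] for p in k[:,0].astype(float)])
        r=cv2.minAreaRect((P*1000).astype(np.float32))
        out.append((k[:,0].mean(0).round(),np.round(r[0],1),np.round(r[1],1),round(r[2],1)))
    return out
if __name__=='__main__':
  for t in ('s0','d0'):
    c=load(t)
    print(t,np.round(c['intrinsics'],0).tolist())
    for kd,z in (('orange',.052),('green',.06),('blue',.024)):
        for b in blobs(c,kd,z): print(kd,*b)
E
python3 m.py
python3 - <<'E'
from h import *
crop('s0',245,180,345,255,8,'c1')
crop('s0',300,130,420,220,6,'c2')
crop('s0',120,190,250,300,6,'c3')
E
```

```text
s0 [[435.0, 0.0, 271.0], [0.0, 435.0, 209.0], [0.0, 0.0, 1.0]]
orange [145. 263.] [ 560.2 -385.8] [98.2 43.8] 20.5
orange [153. 212.] [ 416.5 -309.1] [98.2 44. ] 20.8
green [300. 230.] [680.1  -6.5] [25.9 32.5] 56.4
green [361. 160.] [558.4 291.7] [98.7 44.5] 3.5
green [381. 149.] [552.2 375.8] [98.4 48. ] 3.9
blue [273. 274.] [ 736.4 -124.6] [27.6 34.6] 58.5
blue [320. 225.] [672.7  66.9] [24.5 40.1] 86.5
blue [361. 176.] [563.4 287.2] [146.4 282.1] 4.3
blue [502.  92.] [ 515.3 1012.1] [149.3 151. ] 23.4
blue [349.  36.] [-81.  761.9] [ 42.1 214.5] 47.3
blue [258.   6.] [-491.4  543.1] [294.5 199. ] 58.5
d0 [[453.0, 0.0, 280.0], [0.0, 453.0, 214.0], [0.0, 0.0, 1.0]]
green [226. 370.] [550.9 377.9] [96.7 45.7] 4.3
green [243. 334.] [557.3 293.3] [96.8 45.8] 4.1
green [240. 222.] [718.4 -67.8] [25.6 35.2] 20.0
blue [215. 352.] [602.3 313.8] [40.4 21. ] 5.5
blue [247. 363.] [555.3 300.2] [137.  284.4] 4.0
blue [228. 240.] [736.2 -32.4] [40.7 25.5] 2.8
blue [225. 173.] [ 921.6 -414.5] [26.6 58.7] 24.4
```

View pics/c1.png

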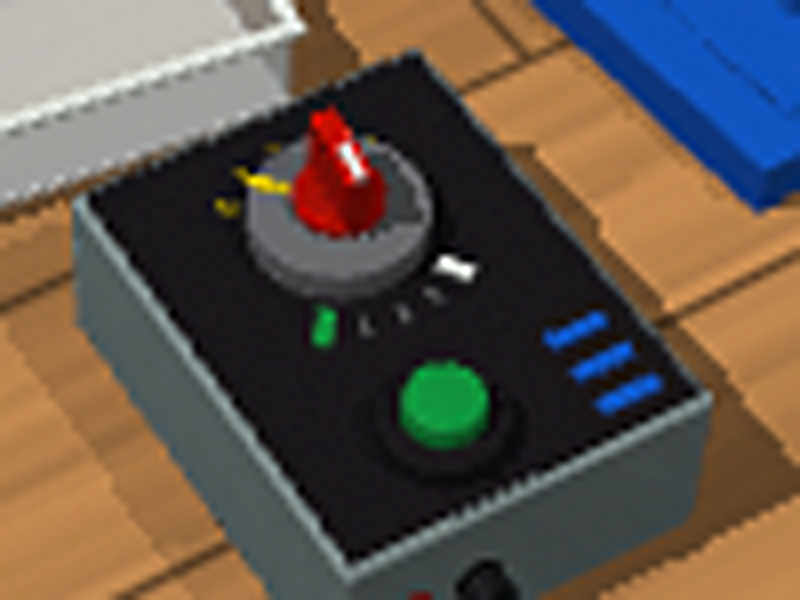

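View pics/c2.png

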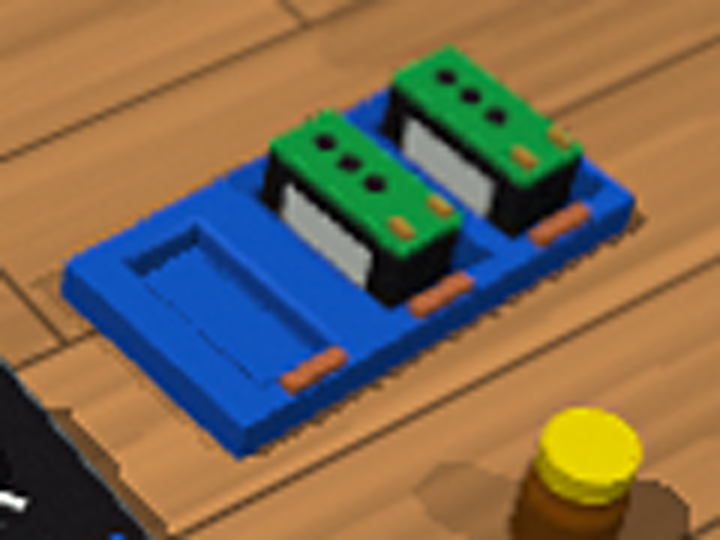

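View pics/c3.png

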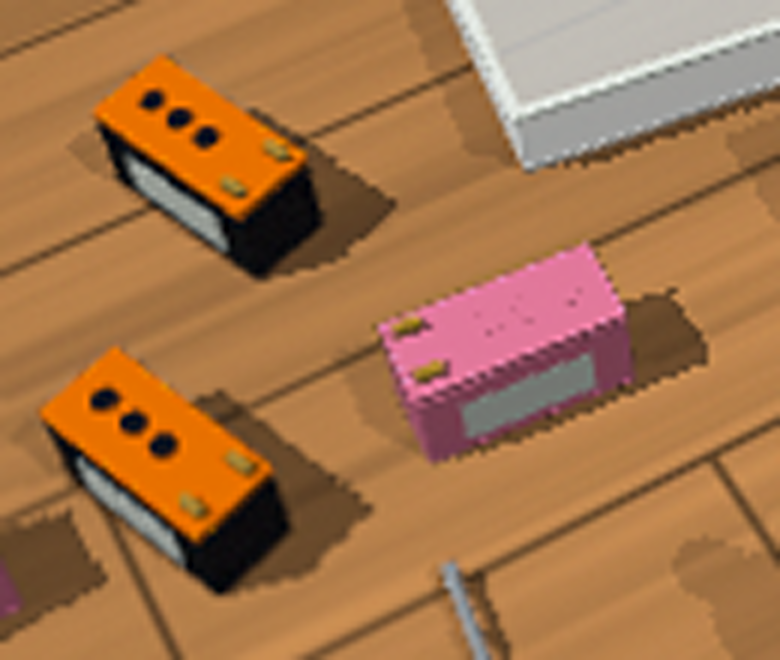

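Scene shows two flats (orange, terminals towards the dock side at lower right) with two pink decoys excluded. The dock's pocket 0 is empty. On the charger, the red bar points away from the white mark and the yellow range pointer points left.

```bash
python3 - <<'E'
from h import *
c=load('s0')
Q=np.array([onz(c,(245+u/8,180+v/8),.07) for u,v in ((415,52),(78,200),(350,575),(710,397))])[:,:2]
print('ch',Q.round(4).tolist(),Q.mean(0)); 
ex=(Q[2]+Q[3]-Q[0]-Q[1]); yaw=np.arctan2(ex[1],ex[0]); ey=(Q[0]+Q[3]-Q[1]-Q[2]);print(np.degrees(yaw),np.degrees(np.arctan2(-ey[0],ey[1])),[np.linalg.norm(e)/2 for e in (ex,ey)])
R=np.array([[np.cos(yaw),-np.sin(yaw)],[np.sin(yaw),np.cos(yaw)]])
for n,p in (('knob',(-.03,0)),('btn',(.058,-.015))): print(n,Q.mean(0)+R@p)
print('white',onz(c,(245+457/8,180+267/8),.07),'green',onz(c,(245+325/8,180+327/8),.07))
for z in (.07,.075,.08,.085): print('btn',z,onz(c,(245+445/8,180+400/8),z))
T=np.array([onz(c,(u*.7,v*.7),.045) for u,v in ((270,251),(377,219),(403,262),(296,306))])[:,:2]
print('tub',T.tolist(),T.mean(0))
for a,b in ((0,3),(1,2),(0,1),(3,2)):
    d=T[b]-T[a]; print(np.linalg.norm(d),np.degrees(np.arctan2(d[1],d[0])))
# side view tub
c=load('d0')
T=np.array([onz(c,(u*.7,v*.7),.045) for u,v in ((493,319),(570,335),(530,412),(445,387))])[:,:2]
print('tub side',T.tolist(),T.mean(0))
E
```

```text
ch [[0.5567, 0.0657], [0.5536, -0.0679], [0.7272, -0.0724], [0.7303, 0.0632]] [ 0.64195323 -0.00281802]
-1.1457563931305235 -1.3056640606406191 [np.float64(0.17360895466236123), np.float64(0.13461278816081793)]
knob [ 0.61195923 -0.00221814]
btn [ 0.69964169 -0.01897478]
white [0.6436657  0.02415618 0.07      ] green [ 0.64200555 -0.02654364  0.07      ]
btn 0.07 [ 0.68687363 -0.00985059  0.07      ]
btn 0.075 [ 0.68981678 -0.01218101  0.075     ]
btn 0.08 [ 0.69275993 -0.01451142  0.08      ]
btn 0.085 [ 0.69570308 -0.01684183  0.085     ]
tub [[0.33837602818575807, -0.1654806764930033], [0.3715035886807928, 0.06992557069069089], [0.506191686811473, 0.04994167082603318], [0.4960925947684952, -0.18404138069756146]] [ 0.42804097 -0.0574137 ]
0.1588049593533403 -6.711920099445218
0.13616255003436298 -8.439501183164172
0.23772575896915907 81.98964884511916
0.23420089679671527 87.52855418451583
tub side [[0.47293524426774586, -0.17975289702247554], [0.3334857456244049, -0.17030069877451925], [0.36705731459815033, 0.06948261078873352], [0.5001220827861028, 0.050487532047695516]] [ 0.4184001  -0.05752086]
```

jog_arm:
  jaw: [0.6, 0.6, 0.6, 0.6, 0.6, 0.6, 0.6, 0.6, 0.6, 0.6, 0.6, 0.6, 0.6, 0.6, 0.6, 0.6, 0.6, 0.6, 0.6, 0.6]
  xyz:
    - [-0.03, 0.035, 0]
    - [-0.03, 0.035, 0]
    - [-0.03, 0.035, 0]
    - [-0.03, 0.035, 0]
    - [-0.03, 0.035, 0]
    - [-0.03, 0.035, 0]
    - [-0.03, 0.035, 0]
    - [-0.03, 0.035, 0]
    - [-0.03, 0.035, 0]
    - [-0.03, 0.035, 0]
    - [-0.03, 0.035, 0]
    - [-0.03, 0.035, 0]
    - [-0.03, 0.035, 0]
    - [-0.03, 0.035, 0]
    - [-0.03, 0.035, 0]
    - [-0.03, 0.035, 0]
    - [-0.03, 0.035, 0]
    - [0, 0, 0]
    - [0, 0, 0]
    - [0, 0, 0]
  turn: [0, 0, 0, 0, 0, 0, 0, 0, 0, 0, 0, 0, 0, 0, 0, 0, 0, -0.7, -0.7, -0.7]
  force: 40

```text
time_s: 2.65
position: [0.6109, 0.0007, 0.2307]
tool_rot: [0.71, 0.704, -0.0, -0.0]
force: [-0.7, 0.2, 0.1]
grip_width: 0.0511
```

```bash
cat >> h.py <<'E'
def st():
    s=robot.get_state(); q=s['tool_rot']; phi=np.degrees(2*np.arctan2(q[1],q[0]))
    print('t',round(s['time_s'],2),'p',s['position'].round(4),'phi',round(phi,2),'F',s['force'].round(1),'w',round(s['grip_width'],4),'q7',round(s['q'][6],2)); return s['position'],phi
def plan(x,y,z,phi=None):
    "shift in present tool axes, and turn units to reach phi (deg)"
    p,f=st(); a=np.radians(f); d=np.array([x,y,z])-p
    print('shift tool',np.round([d[0]*np.cos(a)+d[1]*np.sin(a), d[0]*np.sin(a)-d[1]*np.cos(a), -d[2]],4),'turn',None if phi is None else round((f-phi)/6,3))
E
python3 - <<'E'
from h import *
st(); c=snap('wrist','w1'); cv2.imwrite('pics/w1x.png',cv2.resize(c['frame'][:,:,::-1],(800,600),interpolation=cv2.INTER_CUBIC))
E
```

```text
t 2.65 p [0.6109 0.0007 0.2307] phi 89.56 F [-0.7  0.2  0.1] w 0.0511 q7 1.48
```

View pics/w1x.png

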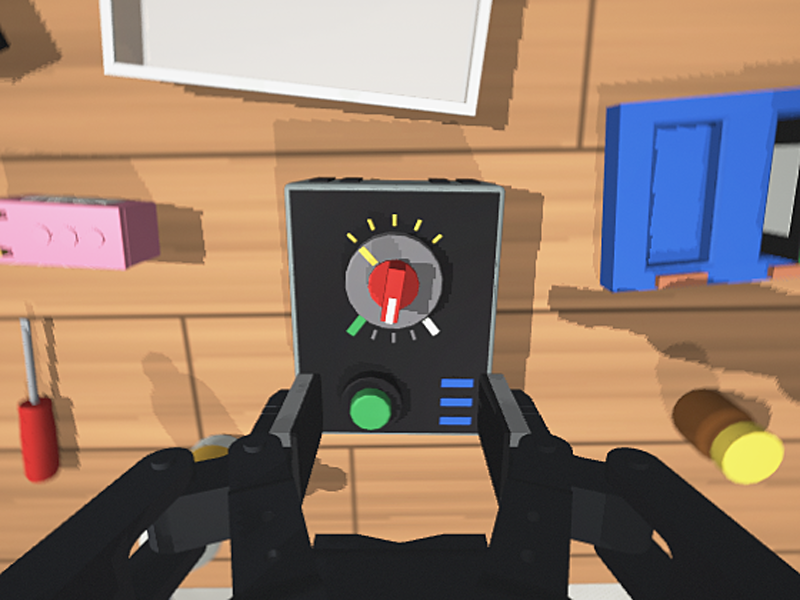

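```bash
python3 - <<'E'
from h import *
crop('w1',235,140,325,215,8,'c4')
crop('s0',280,190,305,215,20,'c5')
E
```

```text
(no output)
```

View pics/c4.png

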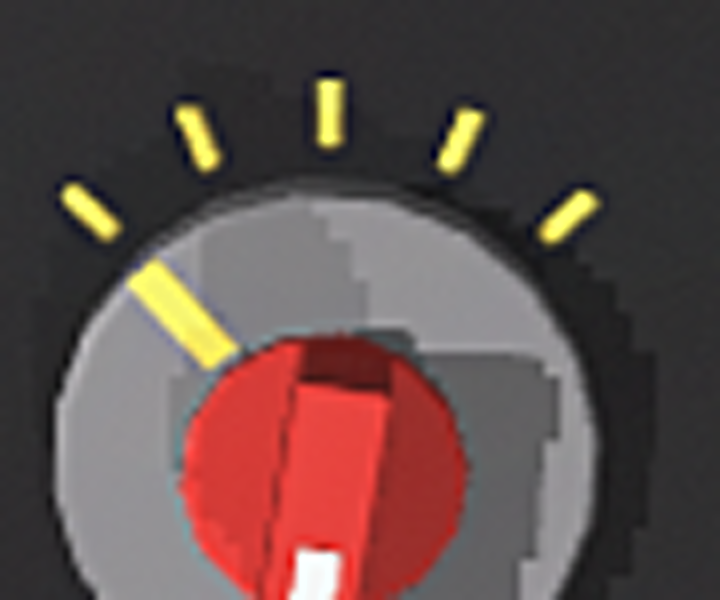

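```bash
python3 - <<'E'
from h import *
c=load('w1')
b=onz(c,(278.1,188.5),.114);m=onz(c,(274.5,211.9),.114);f=onz(c,(271.9,225),.114)
print(b,m,f,np.degrees(np.arctan2(*(m-b)[1::-1])),np.degrees(np.arctan2(*(f-b)[1::-1])),np.linalg.norm(f-b),(b+f)/2)
print('grey',onz(c,(235+327/8,140+465/8),.084))
w=onz(c,(301,228.5),.07);g=onz(c,(249.2,228.5),.07);print(w,g,(w+g)/2,np.linalg.norm(w-g))
for z in (.076,.08,.084): print('btn',onz(c,(370*.7,411*.7),z))
print('ch corners',[onz(c,(u*.7,v*.7),.07)[:2].round(4).tolist() for u,v in ((286,187),(505,187),(299,431),(493,431))])
print('dock corners',[onz(c,(u*.7,v*.7),.024)[:2].round(4).tolist() for u,v in ((608,107),(607,290))])
print('tub',[onz(c,(u*.7,v*.7),.045)[:2].round(4).tolist() for u,v in ((107,73),(475,114))])
E
```

```text
[ 0.59293078 -0.00125047  0.114     ] [ 0.61241611 -0.00437644  0.114     ] [ 0.62369344 -0.00666908  0.114     ] -9.11410958061656 -9.989730259611498 0.031236234516495088 [ 0.60831211 -0.00395978  0.114     ]
grey [ 0.60852683 -0.00354607  0.084     ]
[0.64267906 0.02025607 0.07      ] [ 0.64226517 -0.02996144  0.07      ] [ 0.64247211 -0.00485268  0.07      ] 0.050219215910264306
btn [ 0.70340383 -0.02173473  0.076     ]
btn [ 0.70112613 -0.02143391  0.08      ]
btn [ 0.69884844 -0.0211331   0.084     ]
ch corners [[0.5499, -0.0703], [0.5511, 0.0659], [0.7228, -0.0744], [0.724, 0.0671]]
dock corners [[0.5008, 0.1435], [0.6307, 0.1583]]
tub [[0.4801, -0.184], [0.5065, 0.0494]]
```

jog_arm:
  jaw: [0.4, 0.4, 0.4, 0.4, 0.4, 0.4, 0.4, 0.4, 0.4, 0.4, 0.4, 0.4]
  xyz:
    - [0, 0, 0]
    - [0, 0, 0]
    - [-0.0047, -0.0016, 0]
    - [0, 0, 0.02]
    - [0, 0, 0.02]
    - [0, 0, 0.02]
    - [0, 0, 0.02]
    - [0, 0, 0.02]
    - [0, 0, 0.01]
    - [0, 0, 0.01]
    - [0, 0, 0.01]
    - [0, 0, 0]
  turn: [0.76, 0.76, 0, 0, 0, 0, 0, 0, 0, 0, 0, 0]
  force: 40

```text
time_s: 4.2
position: [0.6083, -0.0036, 0.1006]
tool_rot: [0.764, 0.645, -0.0, -0.0]
force: [-0.0, 0.3, 0.3]
grip_width: 0.0341
```

```bash
python3 - <<'E'
from h import *
st(); c=snap('wrist','w2'); cv2.imwrite('pics/w2x.png',cv2.resize(c['frame'][200:,100:460,::-1],None,fx=2,fy=2,interpolation=cv2.INTER_CUBIC))
E
```

```text
t 4.2 p [ 0.6083 -0.0036  0.1006] phi 80.32 F [-0.   0.3  0.3] w 0.0341 q7 1.32
```

View pics/w2x.png

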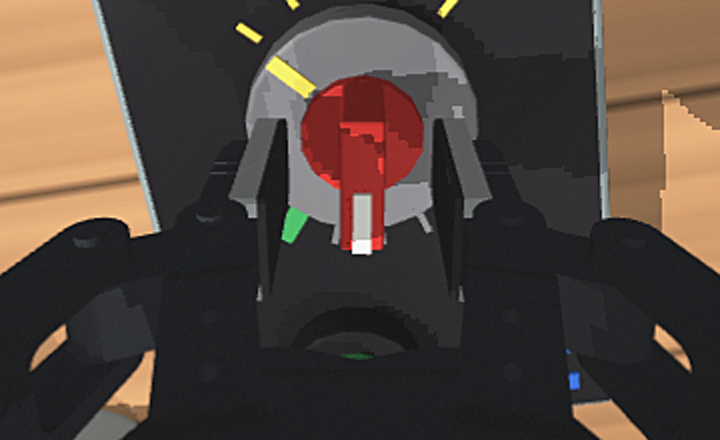

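jog_arm:
  jaw: [0, 0, 0, 0, 0, 0, 0, 0, 0, 0, 0, 0, 0, 0, 0, 0, 0, 0, 0, 0]
  xyz:
    - [0, 0, 0.003]
    - [0, 0, 0]
    - [0, 0, 0]
    - [0, 0, 0]
    - [0, 0, 0]
    - [0, 0, 0]
    - [0, 0, 0]
    - [0, 0, 0]
    - [0, 0, 0]
    - [0, 0, 0]
    - [0, 0, 0]
    - [0, 0, 0]
    - [0, 0, 0]
    - [0, 0, 0]
    - [0, 0, 0]
    - [0, 0, 0]
    - [0, 0, 0]
    - [0, 0, 0]
    - [0, 0, 0]
    - [0, 0, 0]
  turn: [0, 0, 0, 0, 0, 0, -0.6, -0.6, -0.6, -0.6, -0.6, -0.6, -0.6, -0.6, -0.6, -0.6, -0.6, -0.6, -0.6, -0.3]
  force: 40

```text
time_s: 6.75
position: [0.6093, -0.0038, 0.0986]
tool_rot: [0.432, 0.902, 0.0, 0.0]
force: [1.0, 0.9, 2.0]
grip_width: 0.0092
```

```bash
python3 - <<'E'
from h import *
st(); print(robot.get_state()['moment'])
E
```

```text
t 6.75 p [ 0.6093 -0.0038  0.0986] phi 128.86 F [1.  0.9 2. ] w 0.0092 q7 2.05
[ 0.18707806 -0.34471796 -0.83090974]
```

jog_arm:
  jaw: [0.4, 0.4, 0.4, 0.4, 0.4, 0.4, 0.4, 0.4, 0.5, 0.6, 0.6, 0.6, 0.6, 0.6, 0.6, 0.6, 0.6]
  xyz:
    - [0, 0, 0]
    - [0, 0, 0]
    - [0, 0, 0]
    - [0, 0, 0]
    - [0, 0, -0.01]
    - [0, 0, -0.02]
    - [0, 0, -0.03]
    - [0, 0, -0.04]
    - [0, 0, -0.03]
    - [0, 0, 0]
    - [0, 0, 0]
    - [0, 0, 0]
    - [0, 0, 0]
    - [0, 0, 0]
    - [0, 0, 0]
    - [0, 0, 0]
    - [0, 0, 0]
  turn: [0, 0, 0, 0, 0, 0, 0, 0, 0, 0.8, 0.8, 0.8, 0.8, 0.8, 0.8, 0.8, 0]
  force: 40

```text
time_s: 8.88
position: [0.6093, -0.0034, 0.2299]
tool_rot: [0.673, 0.739, 0.001, 0.001]
force: [-1.0, -0.2, 0.3]
grip_width: 0.0514
```

```bash
cat >> m.py <<'E'
def knob(c):
    "pointer yaw and theta from white line on the red bar (z .114) and grey disc centre assumed"
    hsv=cv2.cvtColor(c['frame'],cv2.COLOR_RGB2HSV)
    uv=proj(c,[[.6085,-.0037,.114]])[0]
    H,W=hsv.shape[:2]; yy,xx=np.mgrid[:H,:W]
    near=np.hypot(xx-uv[0],yy-uv[1])<26
    wm=near&(hsv[...,1]<60)&(hsv[...,2]>190)
    P=np.array([onz(c,(x,y),.114)[:2] for y,x in zip(*np.where(wm))])
    print('white n',len(P),'mean',P.mean(0).round(4))
    u,s,v=np.linalg.svd(P-P.mean(0)); print('axis yaw',np.degrees(np.arctan2(*(v[0]*np.sign(v[0][0]))[::-1])))
    d=P.mean(0)-[.6085,-.0037]; print('radial yaw',np.degrees(np.arctan2(d[1],d[0])))
E
python3 - <<'E'
from m import *
st(); c=snap('wrist','w3'); knob(c); knob(load('w1'))
crop('w3',200,120,360,240,4,'c6')
plan(.558,.292,.19,94)
E
```

```text
t 8.88 p [ 0.6093 -0.0034  0.2299] phi 95.37 F [-1.  -0.2  0.3] w 0.0514 q7 1.55
white n 100 mean [0.6159 0.0015]
axis yaw 43.90585704970409
radial yaw 34.85092780630337
white n 92 mean [ 0.6172 -0.0057]
axis yaw -9.647509956380494
radial yaw -13.097420106904778
t 8.93 p [ 0.6092 -0.0034  0.2297] phi 95.43 F [-0.3  0.5  0.2] w 0.0511 q7 1.55
shift tool [ 0.2989 -0.0231  0.0397] turn 0.238
```

View pics/c6.png

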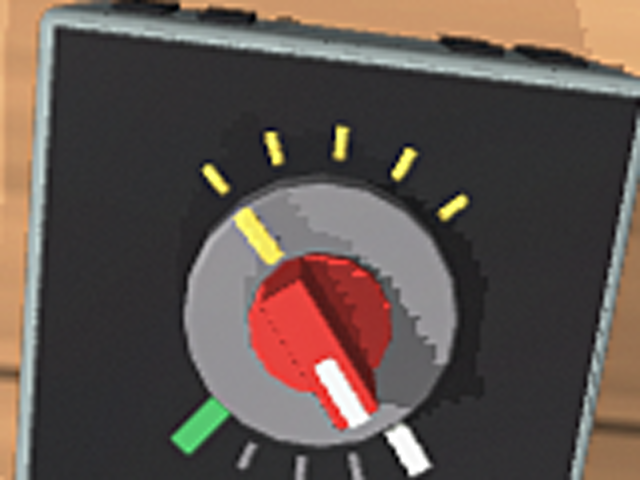

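jog_arm:
  jaw: [0.7, 0.7, 0.7, 0.7, 0.7, 0.7, 0.7, 0.7, 0.7, 0.7, 0.7, 0.7]
  xyz:
    - [0.03, -0.0023, 0]
    - [0.03, -0.0023, 0]
    - [0.03, -0.0023, 0]
    - [0.03, -0.0023, 0]
    - [0.03, -0.0023, 0]
    - [0.03, -0.0023, 0]
    - [0.03, -0.0023, 0]
    - [0.03, -0.0023, 0]
    - [0.03, -0.0023, 0.015]
    - [0.03, -0.0023, 0.015]
    - [0, 0, 0]
    - [0, 0, 0]
  turn: [0, 0, 0, 0, 0, 0, 0, 0, 0, 0, 0.24, 0]

```text
time_s: 10.42
position: [0.5587, 0.2923, 0.1988]
tool_rot: [0.683, 0.731, 0.0, 0.0]
force: [1.0, 0.7, 0.2]
grip_width: 0.0599
```

```bash
python3 - <<'E'
from m import *
st(); c=snap('wrist','w4'); cv2.imwrite('pics/w4x.png',cv2.resize(c['frame'][:,:,::-1],(800,600),interpolation=cv2.INTER_CUBIC))
for b in blobs(c,'green',.06): print(*b)
for b in blobs(c,'blue',.024): print('blue',*b)
E
```

```text
t 10.43 p [0.5587 0.2923 0.1988] phi 93.89 F [1.  0.7 0.2] w 0.0599 q7 0.99
[280. 196.] [555.8 291.8] [95.9 42.4] 4.2
[377. 195.] [549.3 375.5] [95.6 43.4] 4.1
blue [ 10. 343.] [755.   -4.5] [24.6  8.2] 87.9
blue [  9. 330.] [737.7  -2.9] [ 8.  22.4] 4.1
blue [  8. 316.] [719.9  -0.8] [19.1  7.9] 88.5
blue [298. 182.] [556.2 292.2] [134.  268.2] 4.2
```

View pics/w4x.png

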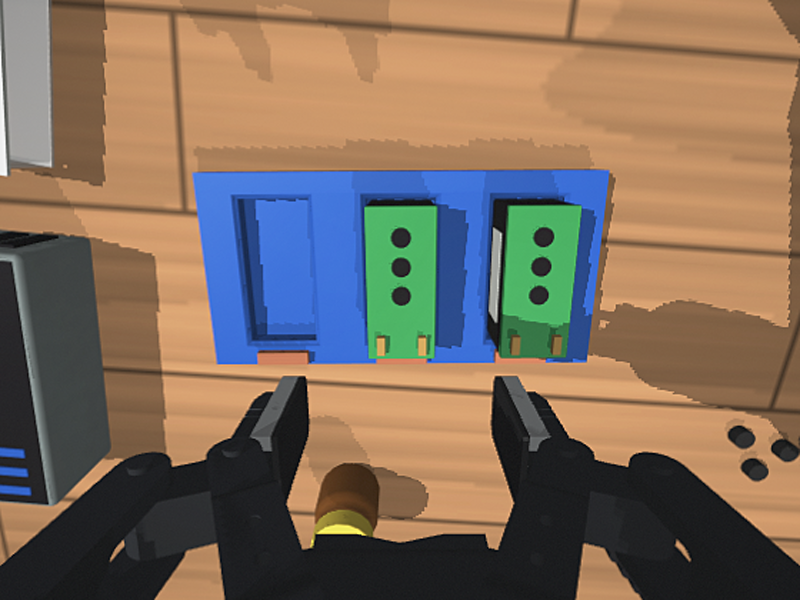

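View shows the dock square on: green batteries at (400,280) and (540,280), empty pocket at (283,268). The image-code fit matches at 134x268 mm. Next, grasp the middle battery.

jog_arm:
  jaw: [0.75, 0.75, 0.75, 0.75, 0.75, 0.75, 0.75, 0.75, 0.75, 0.75, 0.75, 0.75, 0, 0, 0, 0, 0, 0]
  xyz:
    - [0, -0.0025, 0.02]
    - [0, 0, 0.02]
    - [0, 0, 0.02]
    - [0, 0, 0.02]
    - [0, 0, 0.02]
    - [0, 0, 0.02]
    - [0, 0, 0.015]
    - [0, 0, 0.012]
    - [0, 0, 0.01]
    - [0, 0, 0.007]
    - [0, 0, 0]
    - [0, 0, 0]
    - [0, 0, 0]
    - [0, 0, 0]
    - [0, 0, 0]
    - [0, 0, 0]
    - [0, 0, 0]
    - [0, 0, 0]
  turn: [0, 0, 0, 0, 0, 0, 0, 0, 0, 0, 0, 0, 0, 0, 0, 0, 0, 0]
  force: 60

```text
time_s: 12.72
position: [0.5562, 0.2929, 0.0351]
tool_rot: [0.683, 0.731, 0.0, 0.0]
force: [-1.1, -0.4, 5.4]
grip_width: 0.0421
```

jog_arm:
  jaw: [0, 0, 0, 0, 0, 0, 0, 0, 0, 0, 0]
  xyz:
    - [0, 0, -0.005]
    - [0, 0, -0.01]
    - [0, 0, -0.01]
    - [0, 0, -0.02]
    - [0, 0, -0.02]
    - [0, 0, -0.02]
    - [0, 0, -0.02]
    - [0, 0, -0.02]
    - [0, 0, -0.02]
    - [0, 0, 0]
    - [0, 0, 0]
  turn: [0, 0, 0, 0, 0, 0, 0, 0, 0, 0, 0]
  force: 60

```text
time_s: 14.1
position: [0.5552, 0.2925, 0.1787]
tool_rot: [0.683, 0.731, -0.001, -0.0]
force: [-1.3, 0.4, -6.6]
grip_width: 0.0417
```

```bash
python3 - <<'E'
from h import *
plan(.4168,-.1127,.177,83.5)
E
```

```text
t 14.1 p [0.5552 0.2925 0.1787] phi 93.87 F [-1.3  0.4 -6.6] w 0.0417 q7 0.99
shift tool [-0.395  -0.1655  0.0017] turn 1.729
```

jog_arm:
  jaw: [0, 0, 0, 0, 0, 0, 0, 0, 0, 0, 0, 0, 0, 0, 0, 0]
  xyz:
    - [-0.018, -0.0076, 0]
    - [-0.033, -0.0138, 0]
    - [-0.033, -0.0138, 0]
    - [-0.033, -0.0138, 0]
    - [-0.033, -0.0138, 0]
    - [-0.033, -0.0138, 0]
    - [-0.033, -0.0138, 0]
    - [-0.033, -0.0138, 0]
    - [-0.033, -0.0138, 0]
    - [-0.033, -0.0138, 0]
    - [-0.033, -0.0138, 0]
    - [-0.033, -0.0138, 0]
    - [-0.014, -0.0059, 0]
    - [0, 0, 0]
    - [0, 0, 0]
    - [0, 0, 0]
  turn: [0, 0, 0, 0, 0, 0, 0, 0, 0, 0, 0, 0, 0, 0.865, 0.865, 0]

```text
time_s: 16.1
position: [0.4161, -0.1129, 0.1788]
tool_rot: [0.746, 0.666, -0.001, -0.001]
force: [1.2, 0.6, -5.4]
grip_width: 0.0419
```

```bash
python3 - <<'E'
from h import *
plan(.4168,-.1127,.034,83.5)
c=snap('wrist','w5'); cv2.imwrite('pics/w5x.png',cv2.resize(c['frame'][:,:,::-1],(800,600),interpolation=cv2.INTER_CUBIC))
E
```

```text
t 16.1 p [ 0.4161 -0.1129  0.1788] phi 83.48 F [ 1.2  0.6 -5.4] w 0.0419 q7 1.64
shift tool [0.0003 0.0007 0.1448] turn -0.003
```

View pics/w5x.png

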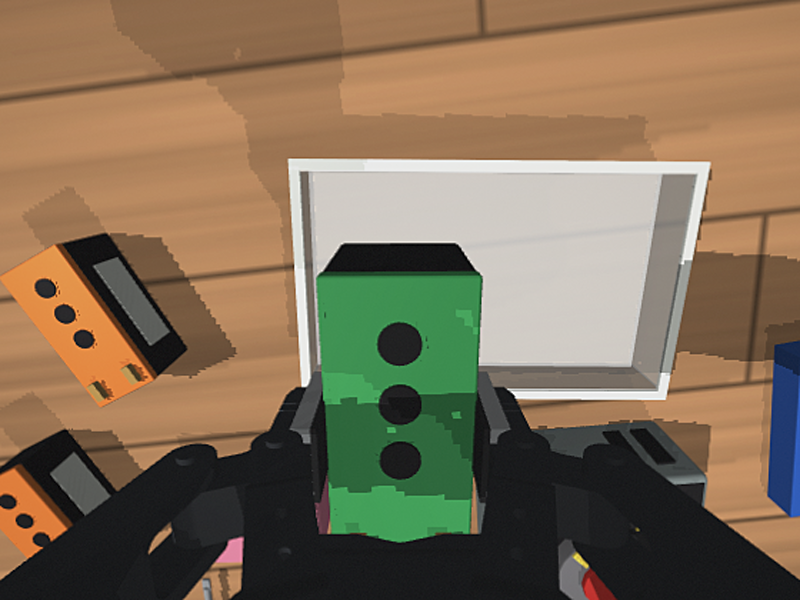

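```bash
python3 - <<'E'
from h import *
c=load('w5'); A,B,C=[onz(c,(u*.7,v*.7),.045)[:2] for u,v in ((290,160),(711,163),(667,399))]
print(A,B,C,np.linalg.norm(B-A),np.linalg.norm(C-B),(A+C)/2)
for a,b in((A,B),(B,C)): d=b-a; print(np.degrees(np.arctan2(d[1],d[0])))
# flats in view
from m import blobs
for b in blobs(c,'orange',.052): print(*b)
E
```

```text
[ 0.33301712 -0.16586426] [0.36129407 0.06786247] [0.50735665 0.05071079] 0.23543103562579026 0.14706616282780086 [ 0.42018689 -0.05757674]
83.10171364443673
-6.697398194924168
```

jog_arm:
  jaw: [0, 0, 0, 0, 0, 0, 0, 0, 0, 0, 0, 0, 0, 0, 0]
  xyz:
    - [0.0004, -0.0027, 0.01]
    - [0, 0, 0.02]
    - [0, 0, 0.02]
    - [0, 0, 0.02]
    - [0, 0, 0.02]
    - [0, 0, 0.015]
    - [0, 0, 0.012]
    - [0, 0, 0.01]
    - [0, 0, 0.008]
    - [0, 0, 0.006]
    - [0, 0, 0.003]
    - [0, 0, 0.0013]
    - [0, 0, 0.001]
    - [0, 0, 0.001]
    - [0, 0, 0]
  turn: [0, 0, 0, 0, 0, 0, 0, 0, 0, 0, 0, 0, 0, 0, 0]

```text
time_s: 18.02
position: [0.4148, -0.1117, 0.032]
tool_rot: [0.746, 0.666, 0.0, 0.0]
force: [0.3, -0.3, -5.9]
grip_width: 0.0423
```

jog_arm:
  jaw: [0, 0, 0, 0, 0]
  xyz:
    - [0, 0, 0.0005]
    - [0, 0, 0.0005]
    - [0, 0, 0.0005]
    - [0, 0, 0.0005]
    - [0, 0, 0]
  turn: [0, 0, 0, 0, 0]

```text
time_s: 18.65
position: [0.4148, -0.1117, 0.03]
tool_rot: [0.746, 0.666, -0.0, -0.0]
force: [-0.3, 0.1, -3.2]
grip_width: 0.0424
```

Contact beginning; 0.5 mm more, release, lift.

jog_arm:
  jaw: [0, 0, 0.7, 0.7, 0.7, 0.7, 0.7, 0.7, 0.7, 0.7, 0.7, 0.7]
  xyz:
    - [0, 0, 0.0005]
    - [0, 0, 0]
    - [0, 0, 0]
    - [0, 0, 0]
    - [0, 0, 0]
    - [0, 0, 0]
    - [0, 0, -0.01]
    - [0, 0, -0.03]
    - [0, 0, -0.04]
    - [0, 0, -0.04]
    - [0, 0, -0.04]
    - [0, 0, 0]
  turn: [0, 0, 0, 0, 0, 0, 0, 0, 0, 0, 0, 0]

```text
time_s: 20.15
position: [0.4173, -0.1123, 0.1931]
tool_rot: [0.746, 0.666, 0.002, 0.003]
force: [-0.1, 0.6, -0.1]
grip_width: 0.0595
```

```bash
python3 - <<'E'
from m import *
c=snap('wrist','w6')
for b in blobs(c,'green',.055): print(*b)
for b in blobs(c,'orange',.052): print(*b)
plan(.55,.377,.19,94.2)
E
```

```text
[280. 195.] [ 413.5 -112.4] [41.8 95.4] 83.8
t 20.2 p [ 0.4159 -0.112   0.1912] phi 83.49 F [-0.   0.1 -0.2] w 0.0597 q7 1.64
shift tool [0.5011 0.0778 0.0012] turn -1.786
```

jog_arm:
  jaw: [0.7, 0.7, 0.7, 0.7, 0.7, 0.7, 0.7, 0.7, 0.7, 0.7, 0.7, 0.7, 0.7, 0.7, 0.7, 0.7, 0.7]
  xyz:
    - [0.0358, 0.0056, 0]
    - [0.0358, 0.0056, 0]
    - [0.0358, 0.0056, 0]
    - [0.0358, 0.0056, 0]
    - [0.0358, 0.0056, 0]
    - [0.0358, 0.0056, 0]
    - [0.0358, 0.0056, 0]
    - [0.0358, 0.0056, 0]
    - [0.0358, 0.0056, 0]
    - [0.0358, 0.0056, 0]
    - [0.0358, 0.0056, 0]
    - [0.0358, 0.0056, 0]
    - [0.0358, 0.0056, 0]
    - [0.0358, 0.0056, 0]
    - [0, 0, 0]
    - [0, 0, 0]
    - [0, 0, 0]
  turn: [0, 0, 0, 0, 0, 0, 0, 0, 0, 0, 0, 0, 0, 0, -0.9, -0.9, 0]

```text
time_s: 22.32
position: [0.5485, 0.3769, 0.1875]
tool_rot: [0.68, 0.733, -0.002, -0.001]
force: [0.2, -0.1, 0.2]
grip_width: 0.06
```

```bash
python3 - <<'E'
from m import *
c=snap('wrist','w7')
for b in blobs(c,'green',.06): print(*b)
for b in blobs(c,'blue',.024,2000): print(*b)
plan(.5497,.3765,.035,94.2)
E
```

```text
[281. 204.] [549.7 376.7] [95.8 42.4] 4.2
[211. 191.] [555.9 292.3] [134.  268.6] 4.2
t 22.38 p [0.5487 0.3768 0.1879] phi 94.18 F [0.2 0.2 0.1] w 0.0598 q7 0.84
shift tool [-0.0004  0.0009  0.1529] turn -0.003
```

jog_arm:
  jaw: [0.75, 0.75, 0.75, 0.75, 0.75, 0.75, 0.75, 0.75, 0.75, 0.75, 0.75, 0, 0, 0, 0, 0, 0]
  xyz:
    - [0, 0.001, 0.02]
    - [0, 0, 0.02]
    - [0, 0, 0.02]
    - [0, 0, 0.02]
    - [0, 0, 0.02]
    - [0, 0, 0.015]
    - [0, 0, 0.015]
    - [0, 0, 0.01]
    - [0, 0, 0.008]
    - [0, 0, 0.005]
    - [0, 0, 0]
    - [0, 0, 0]
    - [0, 0, 0]
    - [0, 0, 0]
    - [0, 0, 0]
    - [0, 0, 0]
    - [0, 0, 0]
  turn: [0, 0, 0, 0, 0, 0, 0, 0, 0, 0, 0, 0, 0, 0, 0, 0, 0]
  force: 60

```text
time_s: 24.5
position: [0.551, 0.378, 0.0373]
tool_rot: [0.68, 0.733, 0.001, 0.0]
force: [-0.5, -0.5, 4.9]
grip_width: 0.0418
```

jog_arm:
  jaw: [0, 0, 0, 0, 0, 0, 0, 0, 0, 0, 0]
  xyz:
    - [0, 0, -0.005]
    - [0, 0, -0.01]
    - [0, 0, -0.01]
    - [0, 0, -0.02]
    - [0, 0, -0.02]
    - [0, 0, -0.02]
    - [0, 0, -0.02]
    - [0, 0, -0.02]
    - [0, 0, -0.02]
    - [0, 0, 0]
    - [0, 0, 0]
  turn: [0, 0, 0, 0, 0, 0, 0, 0, 0, 0, 0]

```text
time_s: 25.88
position: [0.5501, 0.377, 0.1809]
tool_rot: [0.68, 0.733, -0.001, -0.0]
force: [0.1, -0.4, -6.0]
grip_width: 0.0417
```

```bash
python3 - <<'E'
from h import *
plan(.4265,-.003,.179,83.3)
E
```

```text
t 25.88 p [0.5501 0.377  0.1809] phi 94.29 F [ 0.1 -0.4 -6. ] w 0.0417 q7 0.84
shift tool [-0.3697 -0.1517  0.0019] turn 1.832
```

jog_arm:
  jaw: [0, 0, 0, 0, 0, 0, 0, 0, 0, 0, 0, 0, 0, 0, 0]
  xyz:
    - [-0.018, -0.0074, 0]
    - [-0.033, -0.0135, 0]
    - [-0.033, -0.0135, 0]
    - [-0.033, -0.0135, 0]
    - [-0.033, -0.0135, 0]
    - [-0.033, -0.0135, 0]
    - [-0.033, -0.0135, 0]
    - [-0.033, -0.0135, 0]
    - [-0.033, -0.0135, 0]
    - [-0.033, -0.0135, 0]
    - [-0.033, -0.0135, 0]
    - [-0.022, -0.0093, 0]
    - [0, 0, 0]
    - [0, 0, 0]
    - [0, 0, 0]
  turn: [0, 0, 0, 0, 0, 0, 0, 0, 0, 0, 0, 0, 0.915, 0.915, 0]

```text
time_s: 27.75
position: [0.4263, -0.0028, 0.181]
tool_rot: [0.747, 0.665, -0.0, -0.0]
force: [0.0, 0.5, -6.2]
grip_width: 0.0417
```

```bash
python3 - <<'E'
from h import *
plan(.4265,-.003,.035,83.3)
E
```

```text
t 27.75 p [ 0.4263 -0.0028  0.181 ] phi 83.37 F [ 0.   0.5 -6.2] w 0.0417 q7 1.35
shift tool [-1.00e-04  2.00e-04  1.46e-01] turn 0.012
```

jog_arm:
  jaw: [0, 0, 0, 0, 0, 0, 0, 0, 0, 0, 0, 0, 0, 0, 0, 0]
  xyz:
    - [0, 0, 0.01]
    - [0, 0, 0.02]
    - [0, 0, 0.02]
    - [0, 0, 0.02]
    - [0, 0, 0.02]
    - [0, 0, 0.015]
    - [0, 0, 0.012]
    - [0, 0, 0.01]
    - [0, 0, 0.008]
    - [0, 0, 0.006]
    - [0, 0, 0.003]
    - [0, 0, 0.0015]
    - [0, 0, 0.001]
    - [0, 0, 0.0005]
    - [0, 0, 0.0005]
    - [0, 0, 0]
  turn: [0, 0, 0, 0, 0, 0, 0, 0, 0, 0, 0, 0, 0, 0, 0, 0]

```text
time_s: 29.75
position: [0.4269, -0.0029, 0.034]
tool_rot: [0.747, 0.665, 0.0, 0.0]
force: [0.1, -0.3, -7.4]
grip_width: 0.0417
```

jog_arm:
  jaw: [0, 0, 0, 0, 0]
  xyz:
    - [0, 0, 0.0005]
    - [0, 0, 0.0005]
    - [0, 0, 0.0005]
    - [0, 0, 0.0005]
    - [0, 0, 0]
  turn: [0, 0, 0, 0, 0]

```text
time_s: 30.38
position: [0.4269, -0.0029, 0.0322]
tool_rot: [0.747, 0.665, -0.0, -0.0]
force: [-1.3, 0.5, -0.7]
grip_width: 0.0421
```

jog_arm:
  jaw: [0.7, 0.7, 0.7, 0.7, 0.7, 0.7, 0.7, 0.7, 0.7, 0.7, 0.7]
  xyz:
    - [0, 0, 0]
    - [0, 0, 0]
    - [0, 0, 0]
    - [0, 0, 0]
    - [0, 0, -0.01]
    - [0, 0, -0.03]
    - [0, 0, -0.04]
    - [0, 0, -0.04]
    - [0, 0, -0.04]
    - [0, 0, 0]
    - [0, 0, 0]
  turn: [0, 0, 0, 0, 0, 0, 0, 0, 0, 0, 0]

```text
time_s: 31.75
position: [0.4265, -0.003, 0.192]
tool_rot: [0.747, 0.665, -0.0, 0.0]
force: [-0.9, -0.4, -0.8]
grip_width: 0.0596
```

```bash
python3 - <<'E'
from m import *
c=snap('wrist','w8')
for b in blobs(c,'green',.055): print(*b)
c=snap('scene','s1')
for b in blobs(c,'orange',.052): print(*b)
plan(.47,-.33,.22,110.8)
E
```

```text
[156. 200.] [ 414.1 -111.1] [43. 96.] 83.7
[280. 199.] [424.9  -3.6] [42.  95.4] 83.2
[146. 263.] [ 560.4 -385.9] [97.7 44. ] 20.8
[153. 212.] [ 416.5 -309. ] [98.2 44.1] 20.9
t 31.85 p [ 0.4259 -0.0029  0.191 ] phi 83.31 F [-0.7 -0.2 -0.3] w 0.06 q7 1.35
shift tool [-0.3197  0.0819 -0.029 ] turn -4.581
```

jog_arm:
  jaw: [0.75, 0.75, 0.75, 0.75, 0.75, 0.75, 0.75, 0.75, 0.75, 0.75, 0.75, 0.75, 0.75, 0.75, 0.75, 0.75]
  xyz:
    - [-0.0305, 0.0025, -0.003]
    - [-0.0305, 0.0025, -0.003]
    - [-0.0305, 0.0025, -0.003]
    - [-0.0305, 0.0025, -0.003]
    - [-0.0305, 0.0025, -0.003]
    - [-0.0305, 0.0025, -0.003]
    - [-0.0305, 0.0025, -0.003]
    - [-0.0305, 0.0025, -0.003]
    - [-0.0305, 0.0025, -0.003]
    - [-0.0305, 0.0025, -0.003]
    - [0, 0, 0]
    - [0, 0, 0]
    - [0, 0, 0]
    - [0, 0, 0]
    - [0, 0, 0]
    - [0, 0, 0]
  turn: [0, 0, 0, 0, 0, 0, 0, 0, 0, 0, -0.92, -0.92, -0.92, -0.92, -0.92, 0]

```text
time_s: 33.85
position: [0.4156, -0.3082, 0.2205]
tool_rot: [0.567, 0.823, 0.0, -0.001]
force: [0.5, -0.8, -0.8]
grip_width: 0.0638
```

```bash
python3 - <<'E'
from m import *
c=snap('wrist','w9')
for b in blobs(c,'orange',.052): print(*b)
c=snap('scene','s2')
for b in blobs(c,'orange',.052): print(*b)
plan(.4165,-.309,.028,110.8)
E
```

```text
[146. 263.] [ 560.4 -385.9] [97.7 44. ] 20.8
[153. 212.] [ 416.5 -309. ] [98.2 44.2] 20.7
t 33.95 p [ 0.4158 -0.3084  0.221 ] phi 110.8 F [-0.2  0.8  0.2] w 0.064 q7 2.5
shift tool [-0.0008  0.0004  0.193 ] turn 0.001
```

```bash
sed -i "s/'orange':((8,200,150)/'orange':((8,150,100)/" m.py; python3 - <<'E'
from m import *
c=load('w9'); print(cv2.cvtColor(c['frame'],cv2.COLOR_RGB2HSV)[150:260:20,260:300:20].reshape(-1,3).tolist())
for b in blobs(c,'orange',.052,1500): print(*b)
E
```

```text
[[13, 182, 230], [13, 183, 230], [13, 183, 230], [12, 186, 234], [13, 182, 230], [13, 182, 231], [13, 182, 230], [13, 183, 230], [13, 184, 233], [13, 182, 231], [14, 121, 186], [14, 121, 179]]
[156. 274.] [ 545.6 -392.3] [73.6 43.7] 20.6
[277. 191.] [ 415.  -311.1] [95.8 43.1] 20.7
```

jog_arm:
  jaw: [0.75, 0.75, 0.75, 0.75, 0.75, 0.75, 0.75, 0.75, 0.75, 0.75, 0.75, 0.75, 0.75, 0, 0, 0, 0, 0, 0]
  xyz:
    - [-0.0018, -0.0013, 0.02]
    - [0, 0, 0.02]
    - [0, 0, 0.02]
    - [0, 0, 0.02]
    - [0, 0, 0.02]
    - [0, 0, 0.02]
    - [0, 0, 0.02]
    - [0, 0, 0.02]
    - [0, 0, 0.015]
    - [0, 0, 0.01]
    - [0, 0, 0.006]
    - [0, 0, 0.004]
    - [0, 0, 0]
    - [0, 0, 0]
    - [0, 0, 0]
    - [0, 0, 0]
    - [0, 0, 0]
    - [0, 0, 0]
    - [0, 0, 0]
  turn: [0, 0, 0, 0, 0, 0, 0, 0, 0, 0, 0, 0, 0, 0, 0, 0, 0, 0, 0]
  force: 60

```text
time_s: 36.33
position: [0.416, -0.311, 0.0277]
tool_rot: [0.567, 0.824, 0.0, 0.0]
force: [-1.1, 1.7, 6.4]
grip_width: 0.0421
```

jog_arm:
  jaw: [0, 0, 0, 0, 0, 0, 0, 0, 0, 0, 0, 0]
  xyz:
    - [0, 0, -0.005]
    - [0, 0, -0.01]
    - [0, 0, -0.02]
    - [0, 0, -0.02]
    - [0, 0, -0.02]
    - [0, 0, -0.02]
    - [0, 0, -0.02]
    - [0, 0, -0.02]
    - [0, 0, -0.02]
    - [0, 0, -0.02]
    - [0, 0, 0]
    - [0, 0, 0]
  turn: [0, 0, 0, 0, 0, 0, 0, 0, 0, 0, 0, 0]

```text
time_s: 37.83
position: [0.4149, -0.3104, 0.2011]
tool_rot: [0.567, 0.824, -0.0, -0.001]
force: [-0.6, 0.3, -5.6]
grip_width: 0.0422
```

```bash
python3 - <<'E'
from h import *
plan(.5500,.3770,.20,94.2)
E
```

```text
t 37.83 p [ 0.4149 -0.3104  0.2011] phi 110.91 F [-0.6  0.3 -5.6] w 0.0422 q7 2.5
shift tool [0.5939 0.3716 0.0011] turn 2.785
```

jog_arm:
  jaw: [0, 0, 0, 0, 0, 0, 0, 0, 0, 0, 0, 0, 0, 0, 0, 0, 0, 0, 0, 0]
  xyz:
    - [0.02, 0.0125, 0]
    - [0.037, 0.02314, 0]
    - [0.037, 0.02314, 0]
    - [0.037, 0.02314, 0]
    - [0.037, 0.02314, 0]
    - [0.037, 0.02314, 0]
    - [0.037, 0.02314, 0]
    - [0.037, 0.02314, 0]
    - [0.037, 0.02314, 0]
    - [0.037, 0.02314, 0]
    - [0.037, 0.02314, 0]
    - [0.037, 0.02314, 0]
    - [0.037, 0.02314, 0]
    - [0.037, 0.02314, 0]
    - [0.037, 0.02314, 0]
    - [0.037, 0.02314, 0]
    - [0.0189, 0.012, 0]
    - [0, 0, 0]
    - [0, 0, 0]
    - [0, 0, 0]
  turn: [0, 0, 0, 0, 0, 0, 0, 0, 0, 0, 0, 0, 0, 0, 0, 0, 0, 0.93, 0.93, 0.93]

```text
time_s: 40.33
position: [0.5498, 0.3757, 0.1995]
tool_rot: [0.682, 0.731, -0.002, -0.0]
force: [0.1, 0.6, -6.0]
grip_width: 0.0417
```

```bash
python3 - <<'E'
from m import *
plan(.5500,.3770,.20,94.2)
c=snap('wrist','w10')
T=np.linalg.inv(np.array(c['T']))
def top(c,kind,z):
    b=[x for x in blobs(c,kind,z,1500)]; 
    for x in b: print(kind,*x)
top(c,'orange',.20-.026+.052)
top(c,'blue',.024)
top(load('w5'),'green',.1788-.027+.052); print('w5 TCP .4161 -.1129 phi 83.48')
E
```

```text
t 40.33 p [0.5498 0.3757 0.1995] phi 93.99 F [ 0.1  0.6 -6. ] w 0.0417 q7 0.85
shift tool [ 0.0012  0.0003 -0.0005] turn -0.035
orange [280. 281.] [541.6 374.5] [83.6 41.5] 3.9
blue [176. 174.] [554.8 292.4] [132.9 268.5] 4.0
green [280. 280.] [ 408.8 -113.1] [42.1 84.4] 83.6
w5 TCP .4161 -.1129 phi 83.48
```

jog_arm:
  jaw: [0, 0, 0, 0, 0, 0, 0, 0, 0, 0, 0, 0]
  xyz:
    - [0.0013, 0.0006, 0.01]
    - [0, 0, 0.02]
    - [0, 0, 0.02]
    - [0, 0, 0.02]
    - [0, 0, 0.02]
    - [0, 0, 0.02]
    - [0, 0, 0.015]
    - [0, 0, 0.01]
    - [0, 0, 0.005]
    - [0, 0, 0.004]
    - [0, 0, 0]
    - [0, 0, 0]
  turn: [-0.035, 0, 0, 0, 0, 0, 0, 0, 0, 0, 0, 0]

```text
time_s: 41.88
position: [0.5516, 0.3782, 0.0586]
tool_rot: [0.68, 0.734, 0.0, 0.0]
force: [-0.3, 0.7, -6.9]
grip_width: 0.0421
```

```bash
python3 - <<'E'
from h import *
plan(.5503,.3770,.036,94.2)
E
```

```text
t 41.88 p [0.5516 0.3782 0.0586] phi 94.38 F [-0.3  0.7 -6.9] w 0.0421 q7 0.81
shift tool [-0.0011 -0.0014  0.0226] turn 0.03
```

jog_arm:
  jaw: [0, 0, 0, 0, 0, 0]
  xyz:
    - [-0.0006, -0.0007, 0.002]
    - [0, 0, 0.003]
    - [0, 0, 0.003]
    - [0, 0, 0.002]
    - [0, 0, 0.002]
    - [0, 0, 0]
  turn: [0.03, 0, 0, 0, 0, 0]

```text
time_s: 42.62
position: [0.5505, 0.3772, 0.0457]
tool_rot: [0.681, 0.733, -0.0, -0.0]
force: [0.2, 0.3, -6.2]
grip_width: 0.0418
```

jog_arm:
  jaw: [0, 0, 0, 0, 0, 0, 0, 0]
  xyz:
    - [0, 0, 0.002]
    - [0, 0, 0.002]
    - [0, 0, 0.002]
    - [0, 0, 0.0015]
    - [0, 0, 0.001]
    - [0, 0, 0.001]
    - [0, 0, 0.0005]
    - [0, 0, 0]
  turn: [0, 0, 0, 0, 0, 0, 0, 0]

```text
time_s: 43.62
position: [0.5506, 0.3773, 0.036]
tool_rot: [0.681, 0.733, -0.0, -0.0]
force: [-0.9, 0.5, -6.3]
grip_width: 0.042
```

jog_arm:
  jaw: [0, 0, 0, 0, 0]
  xyz:
    - [0, 0, 0.0005]
    - [0, 0, 0.0005]
    - [0, 0, 0.0005]
    - [0, 0, 0.0005]
    - [0, 0, 0]
  turn: [0, 0, 0, 0, 0]

```text
time_s: 44.25
position: [0.5507, 0.3773, 0.0357]
tool_rot: [0.681, 0.733, 0.0, 0.0]
force: [-5.1, -3.6, 8.4]
grip_width: 0.0419
```

jog_arm:
  jaw: [0.75, 0.75, 0.75, 0.75, 0.75, 0.75, 0.75, 0.75, 0.75, 0.75, 0.75]
  xyz:
    - [0, 0, 0]
    - [0, 0, 0]
    - [0, 0, 0]
    - [0, 0, 0]
    - [0, 0, -0.01]
    - [0, 0, -0.03]
    - [0, 0, -0.04]
    - [0, 0, -0.04]
    - [0, 0, -0.04]
    - [0, 0, 0]
    - [0, 0, 0]
  turn: [0, 0, 0, 0, 0, 0, 0, 0, 0, 0, 0]

```text
time_s: 45.62
position: [0.5505, 0.377, 0.1941]
tool_rot: [0.681, 0.733, -0.0, 0.0]
force: [-0.6, 0.3, -0.1]
grip_width: 0.0642
```

```bash
python3 - <<'E'
from m import *
c=snap('wrist','w11')
for b in blobs(c,'orange',.06,1500): print(*b)
c=snap('scene','s3')
for b in blobs(c,'orange',.052,300): print(*b)
plan(.5604,-.386,.22,110.8)
E
```

```text
[280. 200.] [549.9 376.4] [96.5 42.4] 4.2
[231. 211.] [396.  -24.3] [1138.3 1415.9] 0.1
t 45.73 p [0.5499 0.3766 0.1926] phi 94.21 F [ 0.8 -0.1 -0.2] w 0.0639 q7 0.85
shift tool [-0.7613 -0.0454 -0.0274] turn -2.766
```

jog_arm:
  jaw: [0.75, 0.75, 0.75, 0.75, 0.75, 0.75, 0.75, 0.75, 0.75, 0.75, 0.75, 0.75, 0.75, 0.75, 0.75, 0.75, 0.75, 0.75, 0.75, 0.75]
  xyz:
    - [-0.038, -0.0023, -0.003]
    - [-0.038, -0.0023, -0.003]
    - [-0.038, -0.0023, -0.003]
    - [-0.038, -0.0023, -0.003]
    - [-0.038, -0.0023, -0.003]
    - [-0.038, -0.0023, -0.003]
    - [-0.038, -0.0023, -0.003]
    - [-0.038, -0.0023, -0.003]
    - [-0.038, -0.0023, -0.003]
    - [-0.038, -0.0023, -0.003]
    - [-0.038, -0.0023, 0]
    - [-0.038, -0.0023, 0]
    - [-0.038, -0.0023, 0]
    - [-0.038, -0.0023, 0]
    - [-0.038, -0.0023, 0]
    - [-0.038, -0.0023, 0]
    - [-0.038, -0.0023, 0]
    - [-0.038, -0.0023, 0]
    - [-0.038, -0.0023, 0]
    - [-0.038, -0.0023, 0]
  turn: [0, 0, 0, 0, 0, 0, 0, 0, 0, 0, 0, 0, 0, 0, 0, 0, 0, 0, 0, 0]

```text
time_s: 48.22
position: [0.5597, -0.3848, 0.2222]
tool_rot: [0.681, 0.733, -0.0, -0.001]
force: [-0.3, 0.1, -0.0]
grip_width: 0.0639
```

jog_arm:
  jaw: [0.75, 0.75, 0.75, 0.75]
  xyz:
    - [0, 0, 0]
    - [0, 0, 0]
    - [0, 0, 0]
    - [0, 0, 0]
  turn: [-0.92, -0.92, -0.92, 0]

```text
time_s: 48.72
position: [0.5598, -0.3837, 0.2223]
tool_rot: [0.568, 0.823, 0.0, -0.001]
force: [-0.2, -0.2, -0.4]
grip_width: 0.0642
```

```bash
python3 - <<'E'
from m import *
c=snap('wrist','w12')
for b in blobs(c,'orange',.052,1500): print(*b)
plan(.5604,-.386,.026,110.8)
cv2.imwrite('pics/w12x.png',cv2.resize(c['frame'][:,:,::-1],(800,600)))
E
```

```text
[276. 189.] [ 558.6 -388. ] [95.1 43.2] 20.6
t 48.77 p [ 0.5599 -0.3838  0.2226] phi 110.65 F [ 0.1  0.6 -0.3] w 0.0643 q7 2.42
shift tool [-0.0023 -0.0003  0.1966] turn -0.025
```

jog_arm:
  jaw: [0.75, 0.75, 0.75, 0.75, 0.75, 0.75, 0.75, 0.75, 0.75, 0.75, 0.75, 0.75, 0.75, 0, 0, 0, 0, 0, 0]
  xyz:
    - [-0.0032, -0.002, 0.02]
    - [0, 0, 0.02]
    - [0, 0, 0.02]
    - [0, 0, 0.02]
    - [0, 0, 0.02]
    - [0, 0, 0.02]
    - [0, 0, 0.02]
    - [0, 0, 0.02]
    - [0, 0, 0.015]
    - [0, 0, 0.01]
    - [0, 0, 0.006]
    - [0, 0, 0.004]
    - [0, 0, 0]
    - [0, 0, 0]
    - [0, 0, 0]
    - [0, 0, 0]
    - [0, 0, 0]
    - [0, 0, 0]
    - [0, 0, 0]
  turn: [0, 0, 0, 0, 0, 0, 0, 0, 0, 0, 0, 0, 0, 0, 0, 0, 0, 0, 0]
  force: 60

```text
time_s: 51.15
position: [0.5602, -0.3878, 0.0298]
tool_rot: [0.568, 0.823, 0.0, 0.0]
force: [-1.6, 1.6, 5.7]
grip_width: 0.0419
```

jog_arm:
  jaw: [0, 0, 0, 0, 0, 0, 0, 0, 0, 0, 0, 0]
  xyz:
    - [0, 0, -0.005]
    - [0, 0, -0.01]
    - [0, 0, -0.02]
    - [0, 0, -0.02]
    - [0, 0, -0.02]
    - [0, 0, -0.02]
    - [0, 0, -0.02]
    - [0, 0, -0.02]
    - [0, 0, -0.02]
    - [0, 0, -0.02]
    - [0, 0, 0]
    - [0, 0, 0]
  turn: [0, 0, 0, 0, 0, 0, 0, 0, 0, 0, 0, 0]

```text
time_s: 52.65
position: [0.5593, -0.3875, 0.2033]
tool_rot: [0.568, 0.823, -0.0, -0.001]
force: [-0.1, -0.3, -7.7]
grip_width: 0.0416
```

```bash
python3 - <<'E'
from h import *
plan(.5627,.2074,.20,94.2)
E
```

```text
t 52.65 p [ 0.5593 -0.3875  0.2033] phi 110.76 F [-0.1 -0.3 -7.7] w 0.0416 q7 2.42
shift tool [0.555  0.2141 0.0033] turn 2.761
```

jog_arm:
  jaw: [0, 0, 0, 0, 0, 0, 0, 0, 0, 0, 0, 0, 0, 0, 0, 0, 0, 0, 0, 0]
  xyz:
    - [0.02, 0.0077, 0]
    - [0.037, 0.01427, 0]
    - [0.037, 0.01427, 0]
    - [0.037, 0.01427, 0]
    - [0.037, 0.01427, 0]
    - [0.037, 0.01427, 0]
    - [0.037, 0.01427, 0]
    - [0.037, 0.01427, 0]
    - [0.037, 0.01427, 0]
    - [0.037, 0.01427, 0]
    - [0.037, 0.01427, 0]
    - [0.037, 0.01427, 0]
    - [0.037, 0.01427, 0]
    - [0.037, 0.01427, 0]
    - [0.037, 0.01427, 0]
    - [0.017, 0.0066, 0]
    - [0, 0, 0]
    - [0, 0, 0]
    - [0, 0, 0]
    - [0, 0, 0]
  turn: [0, 0, 0, 0, 0, 0, 0, 0, 0, 0, 0, 0, 0, 0, 0, 0, 0.92, 0.92, 0.92, 0]

```text
time_s: 55.15
position: [0.5624, 0.2068, 0.2034]
tool_rot: [0.68, 0.733, -0.001, -0.0]
force: [-0.2, -0.1, -5.9]
grip_width: 0.0419
```

```bash
python3 - <<'E'
from m import *
plan(.5627,.2074,.06,94.2)
c=snap('wrist','w13')
for b in blobs(c,'orange',.203-.028+.052,1500): print(*b)
E
```

```text
t 55.15 p [0.5624 0.2068 0.2034] phi 94.25 F [-0.2 -0.1 -5.9] w 0.0419 q7 1.13
shift tool [0.0006 0.0004 0.1434] turn 0.008
[280. 282.] [555.2 206.3] [86.9 43.5] 4.2
[469. 199.] [512.8 272.5] [40.1 18.4] 4.1
```

jog_arm:
  jaw: [0, 0, 0, 0, 0, 0, 0, 0, 0, 0, 0, 0]
  xyz:
    - [0.0005, 0.0008, 0.01]
    - [0, 0, 0.02]
    - [0, 0, 0.02]
    - [0, 0, 0.02]
    - [0, 0, 0.02]
    - [0, 0, 0.02]
    - [0, 0, 0.015]
    - [0, 0, 0.01]
    - [0, 0, 0.005]
    - [0, 0, 0.003]
    - [0, 0, 0]
    - [0, 0, 0]
  turn: [0, 0, 0, 0, 0, 0, 0, 0, 0, 0, 0, 0]

```text
time_s: 56.7
position: [0.5643, 0.2078, 0.0615]
tool_rot: [0.681, 0.733, 0.0, 0.0]
force: [0.1, -0.8, -5.6]
grip_width: 0.0418
```

```bash
python3 - <<'E'
from h import *
plan(.5631,.2075,.046,94.2)
E
```

```text
t 56.7 p [0.5643 0.2078 0.0615] phi 94.2 F [ 0.1 -0.8 -5.6] w 0.0418 q7 1.07
shift tool [-0.0002 -0.0012  0.0155] turn 0.001
```

jog_arm:
  jaw: [0, 0, 0, 0, 0, 0, 0]
  xyz:
    - [0, -0.001, 0.002]
    - [0, 0, 0.003]
    - [0, 0, 0.003]
    - [0, 0, 0.002]
    - [0, 0, 0.002]
    - [0, 0, 0.002]
    - [0, 0, 0]
  turn: [0, 0, 0, 0, 0, 0, 0]

```text
time_s: 57.58
position: [0.5628, 0.2075, 0.0468]
tool_rot: [0.681, 0.733, -0.0, -0.0]
force: [-0.8, 1.0, -6.1]
grip_width: 0.0418
```

jog_arm:
  jaw: [0, 0, 0, 0, 0, 0, 0, 0]
  xyz:
    - [0, 0, 0.002]
    - [0, 0, 0.002]
    - [0, 0, 0.002]
    - [0, 0, 0.0015]
    - [0, 0, 0.001]
    - [0, 0, 0.0005]
    - [0, 0, 0.0005]
    - [0, 0, 0]
  turn: [0, 0, 0, 0, 0, 0, 0, 0]

```text
time_s: 58.58
position: [0.5629, 0.2076, 0.0378]
tool_rot: [0.681, 0.733, -0.0, 0.0]
force: [-1.6, -0.2, -2.5]
grip_width: 0.0419
```

jog_arm:
  jaw: [0, 0, 0]
  xyz:
    - [0, 0, 0.0005]
    - [0, 0, 0.0005]
    - [0, 0, 0]
  turn: [0, 0, 0]

```text
time_s: 58.95
position: [0.5629, 0.2076, 0.0378]
tool_rot: [0.681, 0.733, -0.0, 0.0]
force: [-4.6, -1.1, 8.0]
grip_width: 0.0416
```

jog_arm:
  jaw: [0.75, 0.75, 0.75, 0.75, 0.75, 0.75, 0.75, 0.75, 0.75, 0.75, 0.75]
  xyz:
    - [0, 0, 0]
    - [0, 0, 0]
    - [0, 0, 0]
    - [0, 0, 0]
    - [0, 0, -0.01]
    - [0, 0, -0.03]
    - [0, 0, -0.04]
    - [0, 0, -0.04]
    - [0, 0, -0.04]
    - [0, 0, 0]
    - [0, 0, 0]
  turn: [0, 0, 0, 0, 0, 0, 0, 0, 0, 0, 0]

```text
time_s: 60.32
position: [0.5627, 0.2074, 0.1966]
tool_rot: [0.681, 0.733, -0.0, 0.0]
force: [0.7, 1.0, -0.3]
grip_width: 0.064
```

```bash
python3 - <<'E'
from m import *
c=snap('wrist','w14'); cv2.imwrite('pics/w14x.png',cv2.resize(c['frame'][:,:,::-1],(800,600)))
for b in blobs(c,'orange',.06,1500): print(*b)
c=snap('scene','s4'); cv2.imwrite('pics/s4x.png',cv2.resize(c['frame'][:,:,::-1],(800,600)))
plan(.6085,-.0037,.23,127)
E
```

```text
[473. 199.] [550.1 374. ] [96.6 44.7] 4.1
[280. 199.] [561.4 206.7] [96.3 42.5] 4.0
t 60.42 p [0.562  0.2071 0.1953] phi 94.21 F [-0.7  0.4  0. ] w 0.0643 q7 1.12
shift tool [-0.2137  0.0309 -0.0347] turn -5.465
```

View pics/w14x.png

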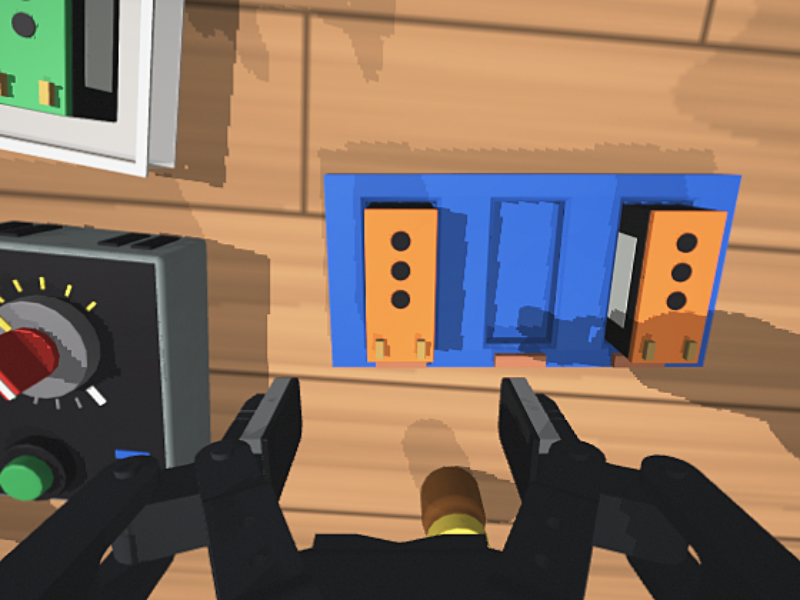

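View pics/s4x.png

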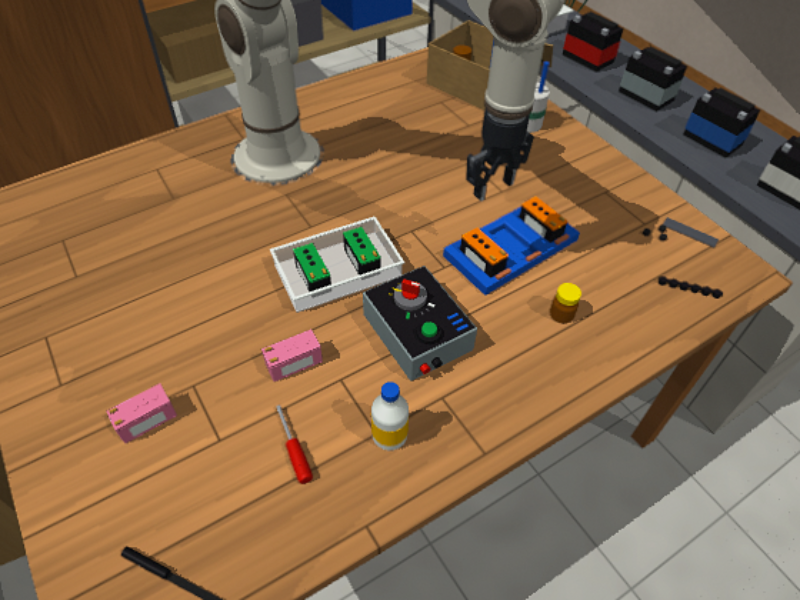

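Both flats look seated with terminals at the copper end. The chargeds stand upright in the tub. The bar at (30,360) needs a closer look, so I'm moving over the knob.

jog_arm:
  jaw: [0.4, 0.4, 0.4, 0.4, 0.4, 0.4, 0.4, 0.4, 0.4, 0.4]
  xyz:
    - [-0.0267, 0.0039, -0.0045]
    - [-0.0267, 0.0039, -0.0045]
    - [-0.0267, 0.0039, -0.0045]
    - [-0.0267, 0.0039, -0.0045]
    - [-0.0267, 0.0039, -0.0045]
    - [-0.0267, 0.0039, -0.0045]
    - [-0.0267, 0.0039, -0.0045]
    - [-0.0267, 0.0039, -0.0045]
    - [0, 0, 0]
    - [0, 0, 0]
  turn: [0, 0, 0, 0, 0, 0, 0, 0, 0, 0]

```text
time_s: 61.68
position: [0.6089, -0.002, 0.2314]
tool_rot: [0.68, 0.733, -0.0, -0.001]
force: [-0.5, 0.0, 0.8]
grip_width: 0.0343
```

```bash
python3 - <<'E'
from m import *
c=snap('wrist','w15'); knob(c); crop('w15',200,120,360,240,4,'c7'); plan(.6085,-.0037,.098,127)
E
```

```text
white n 94 mean [0.6155 0.0011]
axis yaw 37.54907836599805
radial yaw 34.38822557154367
t 61.73 p [ 0.609  -0.0015  0.2316] phi 94.31 F [-0.3  0.3 -0.1] w 0.0339 q7 1.52
shift tool [-0.0022 -0.0007  0.1336] turn -5.449
```

View pics/c7.png

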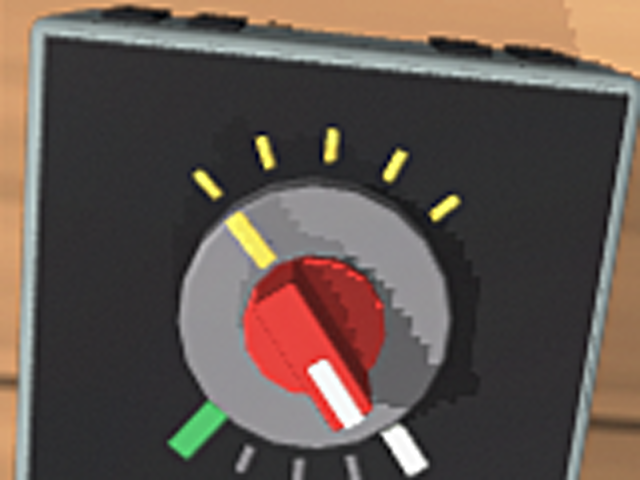

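Bar still at OFF, yellow pointer unchanged. Next, grip it.

jog_arm:
  jaw: [0.4, 0.4, 0.4, 0.4, 0.4, 0.4, 0.4, 0.4, 0.4, 0.4, 0.4, 0.4, 0.4, 0.4, 0.4, 0.4]
  xyz:
    - [-0.0022, -0.0005, 0]
    - [0, 0, 0]
    - [0, 0, 0]
    - [0, 0, 0]
    - [0, 0, 0]
    - [0, 0, 0]
    - [0, 0, 0.02]
    - [0, 0, 0.02]
    - [0, 0, 0.02]
    - [0, 0, 0.02]
    - [0, 0, 0.02]
    - [0, 0, 0.01]
    - [0, 0, 0.01]
    - [0, 0, 0.009]
    - [0, 0, 0.004]
    - [0, 0, 0]
  turn: [-0.9, -0.9, -0.9, -0.9, -0.9, -0.9, 0, 0, 0, 0, 0, 0, 0, 0, 0, 0]
  force: 40

```text
time_s: 63.72
position: [0.6093, -0.0055, 0.0994]
tool_rot: [0.449, 0.893, -0.0, -0.0]
force: [-0.3, 0.2, 0.3]
grip_width: 0.0336
```

```bash
python3 - <<'E'
from h import *
plan(.6087,-.0037,.098,126.7)
E
```

```text
t 63.73 p [ 0.6093 -0.0055  0.0994] phi 126.6 F [-0.3  0.2  0.3] w 0.0336 q7 1.99
shift tool [0.0018 0.0005 0.0014] turn -0.016
```

jog_arm:
  jaw: [0.4, 0.4, 0, 0, 0, 0, 0, 0]
  xyz:
    - [0.0018, 0.0005, 0.001]
    - [0, 0, 0]
    - [0, 0, 0]
    - [0, 0, 0]
    - [0, 0, 0]
    - [0, 0, 0]
    - [0, 0, 0]
    - [0, 0, 0]
  turn: [0, 0, 0, 0, 0, 0, 0, 0]
  force: 40

```text
time_s: 64.72
position: [0.609, -0.0039, 0.0988]
tool_rot: [0.449, 0.893, 0.0, 0.0]
force: [-0.5, -1.5, 4.2]
grip_width: 0.009
```

```bash
python3 - <<'E'
from h import *
st(); print(robot.get_state()['moment'].round(3))
E
```

```text
t 64.72 p [ 0.609  -0.0039  0.0988] phi 126.59 F [-0.5 -1.5  4.2] w 0.009 q7 1.99
[-0.242  0.001 -0.246]
```

jog_arm:
  jaw: [0, 0, 0, 0, 0, 0, 0, 0, 0, 0, 0, 0, 0, 0, 0, 0, 0, 0]
  xyz:
    - [0, 0, 0]
    - [0, 0, 0]
    - [0, 0, 0]
    - [0, 0, 0]
    - [0, 0, 0]
    - [0, 0, 0]
    - [0, 0, 0]
    - [0, 0, 0]
    - [0, 0, 0]
    - [0, 0, 0]
    - [0, 0, 0]
    - [0, 0, 0]
    - [0, 0, 0]
    - [0, 0, 0]
    - [0, 0, 0]
    - [0, 0, 0]
    - [0, 0, 0]
    - [0, 0, 0]
  turn: [0.78, 0.78, 0.78, 0.78, 0.78, 0.78, 0.78, 0.78, 0.78, 0.78, 0.78, 0.78, 0.78, 0.78, 0.78, 0.78, 0, 0]

```text
time_s: 66.97
position: [0.609, -0.0027, 0.0988]
tool_rot: [0.899, 0.438, 0.001, -0.0]
force: [0.6, 0.6, 4.6]
grip_width: 0.0089
```

```bash
python3 - <<'E'
from h import *
st(); print(robot.get_state()['moment'].round(3))
E
```

```text
t 66.97 p [ 0.609  -0.0027  0.0988] phi 51.89 F [0.6 0.6 4.6] w 0.0089 q7 0.86
[ 0.362  0.005 -0.046]
```

jog_arm:
  jaw: [0.4, 0.4, 0.4, 0.4, 0.4, 0.4, 0.4, 0.4, 0.4, 0.4, 0.4, 0.4, 0.4, 0.4, 0.4, 0.4, 0.4]
  xyz:
    - [0, 0, 0]
    - [0, 0, 0]
    - [0, 0, 0]
    - [0, 0, 0]
    - [0, 0, -0.01]
    - [0, 0, -0.02]
    - [0, 0, -0.03]
    - [0, 0, -0.04]
    - [0, 0, -0.03]
    - [0, 0, 0]
    - [0, 0, 0]
    - [0, 0, 0]
    - [0, 0, 0]
    - [0, 0, 0]
    - [0, 0, 0]
    - [0, 0, 0]
    - [0, 0, 0]
  turn: [0, 0, 0, 0, 0, 0, 0, 0, 0, -0.9, -0.9, -0.9, -0.9, -0.9, -0.9, -0.9, 0]

```text
time_s: 69.1
position: [0.6088, -0.0037, 0.2292]
tool_rot: [0.71, 0.704, 0.0, 0.0]
force: [-0.5, -0.4, -0.1]
grip_width: 0.0342
```

```bash
python3 - <<'E'
from m import *
c=snap('wrist','w16'); knob(c); crop('w16',200,120,380,255,4,'c8')
hsv=cv2.cvtColor(c['frame'],cv2.COLOR_RGB2HSV)
m=cv2.inRange(hsv,(50,120,60),(80,255,255))
n,l,s,ce=cv2.connectedComponentsWithStats(m)
for i in range(1,n):
    if s[i,4]>30: print(ce[i],s[i,4],'z07',onz(c,ce[i],.07)[:2],'z08',onz(c,ce[i],.08)[:2])
plan(.70,-.0208,.13,90)
E
```

```text
white n 97 mean [ 0.6154 -0.0092]
axis yaw -44.835491045445366
radial yaw -38.868524597219995
[148.73189009  14.56786012] 1201 z07 [ 0.45644819 -0.1084876 ] z08 [ 0.45896877 -0.10500556]
[275.60193133  20.00321888] 1864 z07 [ 0.46149615 -0.00646072] z08 [ 0.46384886 -0.00637157]
[253.4742268  229.62886598] 97 z07 [ 0.64102685 -0.0302507 ] z08 [ 0.6374093  -0.02937042]
[263.01035503 288.15680473] 676 z07 [ 0.70470831 -0.0226198 ] z08 [ 0.69897304 -0.02199328]
t 69.15 p [ 0.6088 -0.0037  0.2291] phi 89.41 F [-0.   0.5  0.8] w 0.0344 q7 1.47
shift tool [-0.0161  0.0914  0.0991] turn -0.098
```

View pics/c8.png

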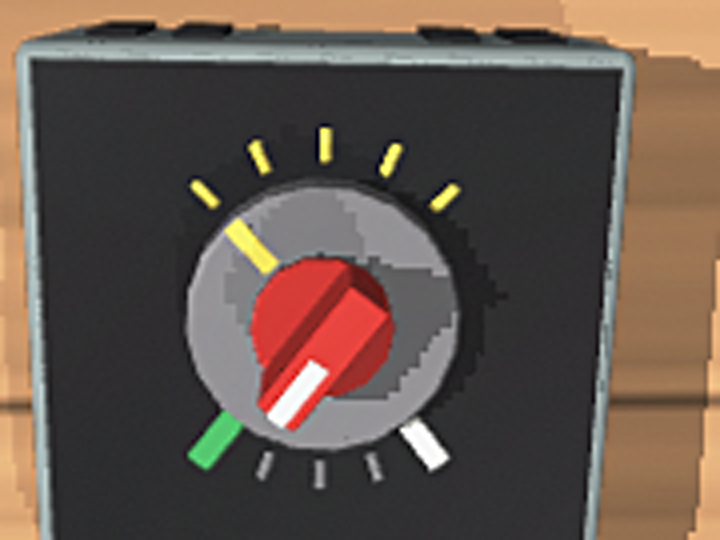

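```bash
python3 - <<'E'
from h import *
c=load('s4'); print(onz(c,(390*.7,388*.7),.15), onz(c,(389*.7,440*.7),.0))
plan(.698,-.021,.125,90)
E
```

```text
[ 0.79581046 -0.16107129  0.15      ] [ 0.80504468 -0.16752613  0.        ]
t 69.15 p [ 0.6088 -0.0037  0.2291] phi 89.41 F [-0.   0.5  0.8] w 0.0344 q7 1.47
shift tool [-0.0164  0.0894  0.1041] turn -0.098
```

jog_arm:
  jaw: [0, 0, 0, 0, 0, 0, 0, 0, 0, 0, 0, 0, 0]
  xyz:
    - [-0.0054, 0.0298, 0]
    - [-0.0055, 0.0298, 0]
    - [-0.0055, 0.0298, 0]
    - [0, 0, 0]
    - [0, 0, 0.02]
    - [0, 0, 0.02]
    - [0, 0, 0.02]
    - [0, 0, 0.02]
    - [0, 0, 0.02]
    - [0, 0, 0.015]
    - [0, 0, 0.01]
    - [0, 0, 0]
    - [0, 0, 0]
  turn: [0, 0, 0, 0, 0, 0, 0, 0, 0, 0, 0, 0, 0]

```text
time_s: 70.78
position: [0.6986, -0.0208, 0.1043]
tool_rot: [0.71, 0.704, 0.0, 0.0]
force: [-0.0, 0.6, -0.2]
grip_width: 0.0001
```

jog_arm:
  jaw: [0, 0, 0, 0, 0, 0, 0]
  xyz:
    - [0, 0, 0.004]
    - [0, 0, 0.004]
    - [0, 0, 0.003]
    - [0, 0, 0.002]
    - [0, 0, 0.002]
    - [0, 0, 0.001]
    - [0, 0, 0]
  turn: [0, 0, 0, 0, 0, 0, 0]

```text
time_s: 71.65
position: [0.6979, -0.0208, 0.0877]
tool_rot: [0.71, 0.704, -0.0, -0.0]
force: [-2.2, -0.3, 4.1]
grip_width: 0.0
```

jog_arm:
  jaw: [0, 0, 0, 0, 0, 0]
  xyz:
    - [0, 0, 0.001]
    - [0, 0, 0.001]
    - [0, 0, 0.001]
    - [0, 0, 0.001]
    - [0, 0, 0.001]
    - [0, 0, 0]
  turn: [0, 0, 0, 0, 0, 0]

```text
time_s: 72.4
position: [0.698, -0.0208, 0.0859]
tool_rot: [0.71, 0.704, 0.0, 0.0]
force: [-10.6, -0.2, 22.7]
grip_width: -0.0002
```

Bottomed out at 22.7 N, against 5 N needed. Next, let it up and lift clear.

jog_arm:
  jaw: [0, 0, 0, 0, 0, 0, 0, 0, 0, 0, 0, 0]
  xyz:
    - [0, 0, -0.005]
    - [0, 0, -0.01]
    - [0, 0, -0.02]
    - [0, 0, -0.03]
    - [0, 0, -0.03]
    - [0, 0, -0.03]
    - [0, 0, -0.02]
    - [0, -0.03, 0]
    - [0, -0.03, 0]
    - [0, -0.03, 0]
    - [0, 0, 0]
    - [0, 0, 0]
  turn: [0, 0, 0, 0, 0, 0, 0, 0, 0, 0, 0, 0]

```text
time_s: 73.9
position: [0.6087, -0.0201, 0.228]
tool_rot: [0.71, 0.704, 0.0, 0.0]
force: [0.4, 0.4, 0.6]
grip_width: -0.0002
```

```bash
python3 - <<'E'
from m import *
st(); c=snap('wrist','w17'); knob(c)
a=c['frame'][120:330,200:400,::-1]; s=snap('scene','s5')['frame'][120:330,140:430,::-1]
a=cv2.resize(a,None,fx=2,fy=2); s=cv2.resize(s,None,fx=1.35,fy=1.35)
o=np.zeros((420,800,3),np.uint8); o[:,:400]=a; o[:s.shape[0],400:400+s.shape[1]]=s[:,:400]
cv2.imwrite('pics/f.png',o)
E
```

```text
t 73.9 p [ 0.6087 -0.0201  0.228 ] phi 89.52 F [0.4 0.4 0.6] w -0.0002 q7 1.5
white n 109 mean [ 0.6161 -0.0076]
axis yaw 80.96389186349364
radial yaw -26.940002624537424
```

View pics/f.png

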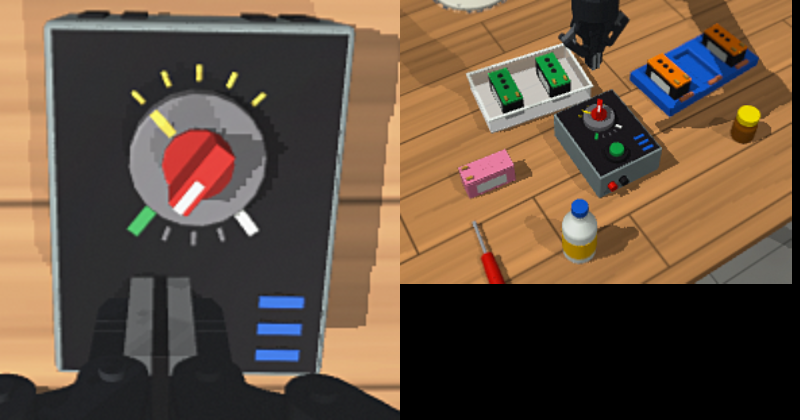

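Pointer at the green mark, yellow pointer unchanged, batteries in place, robot clear of everything.

```bash
python3 -c "
from bench import robot
print(robot.finish_job())"
```

```text
the job is handed in; nothing more can be done
None
```

The job is done and handed in, after about 74 s of robot time.

In order, I:
- turned the red knob back to its OFF stop;
- set both charged batteries upright in the tub;
- seated both flat batteries (only two were present) in the dock's two end pockets, terminals at the copper contacts;
- turned the red knob to the green mark;
- pressed the start button to its stop and let it up.

**Batteries:** Each flat battery was lowered until the pocket floor pushed back with about 8 N. In the pictures they sit at the pocket centres, within about 1 mm and 0.2°. Both charged batteries stand square in the tub.

**Knobs:** The red pointer was still at OFF just before the last turn. The camera then showed a turn of 73.5° against the 74.5° wanted, and the arm's own angle agreed with the target to about 0.3°. In the last picture the red pointer was still at the green mark. The yellow pointer on the outer knob looked unmoved throughout.

**Start button:** The arm pushed to 22.7 N, well above the 5 N needed. I took it as fully down because the force climbed steeply; the button's travel itself was not measured.

**One check failed:** the final automatic pointer reading was spoiled because it picked up the painted white mark, so that last check was by eye. The bottle, jar, screwdriver and pink look-alikes were not touched.

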